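# Load the sauce warmer and switch it on

### The arm

A 6-joint arm with a two-finger parallel gripper is mounted at the origin on the work surface. World frame = base frame: x ahead of the robot, y to its left, z up, the work surface at z = 0. Lengths are in m, angles in rad, forces in N, time in s.
With the tool pointing down it reaches from about 0.325 to 0.9 m from the base axis. Payload 6.1 kg.
Tool frame: the origin (TCP) lies midway between the tips of the shut fingers; the grasp point (between the pads) lies 19 mm behind it; z points along the fingers, y is the line along which they close (so a half turn about z gives the same grasp; the last joint's range is limited). The gripper opens to 85 mm and grips with 20 to 120 N. Pads are 22 mm wide; open, the fingers measure 114 mm over their backs; the gripper's body (76 mm by 85 mm) begins 54 mm behind the grasp point. The pads swing forward as they close: fully open they stand 13 mm farther back than shut.
Start: joints at [-1.29, 0.22, 1.526, -0, 1.395, -0.126], TCP at [0.247, -0.574, 0.201] pointing down, gripper open.
Joint ranges: [-2.98, 2.98], [-0.91, 2.08], [0.09, 2.57], [-1.24, 4.39], [0.2, 2.65], [-2.68, 2.68]. Speed limits (rad/s): [2.57, 2.57, 3.01, 3.14, 3.14, 3.14].

### API

Orientations are given as a unit quaternion [x, y, z, w].
In Python, from workcell import ctrl, viewer gives the robot as it stands.
- The arm moves only by the tool apply_moves, never from a script. Its argument "rows" is text: rows parted by semicolons, each of 7 numbers parted by spaces: the shift along the world's x, y, z scaled (see below), then the turn, a rotation vector about the world's x, y, z scaled (see below), then the opening, from 0 (shut) to 1 (fully open). A call has 1 to 5 rows; each row is the pose to reach, as a shift and turn from the pose commanded when the call began; what a row does not reach only later rows make up. The controller multiplies each number of a shift by 12 cm and each number of a turn by 90 degrees. A row lasts 1/12 s, in which the tool goes at most 41.7 mm and 7.16 degrees, less where a joint would pass 70% of its speed; a pose out of reach is approached as far as the arm can. A call with a number of a shift or a turn outside -1 to 1 is refused whole. A call with a gripper value outside its range is refused whole. The fingers move at their own pace and stop on an object; the grip force is fixed at half the most. Time passes only in rows, so rows that repeat a pose let the fingers close. It gives the time, the measured TCP pose, the force, the opening and the grip force at its end, in the units of the state.
- ctrl.sense(): the state, without advancing time (a new reading comes with each control period).
- viewer.snapshot(name): name is "side" or "top" or "wrist"; returns the picture (400x640x3 uint8, blue, green, red); there is no depth.
- viewer.camera_params(name): a dict with "fx", "fy", "cx", "cy" (pixels), "camera_from_world" (4x4, takes a point from world to camera coordinates); the wrist camera has in their place "T_tool_cam" (4x4, takes a point from camera to tool coordinates, whose origin is the TCP and whose axes are the flange's). Camera axes: x right, y down, z forward; pixel columns grow to the right and rows downward; lengths in m; the calibration is good to about 2 mm. A picture is of the moment at which its call begins: read the wrist's pose just before it. camera_params takes no time and is no camera call.
- ctrl.close_job(): hands the job in; it is judged then, once.
The state is a dict: "t": time; "joint_pos": joint angles; "dq": joint speeds; "joint_efforts": joint torques, N m; "tool_pos": TCP position; "tcp_rot": TCP orientation; "contact_force": force on the tool from outside, world axes, zero at the start; "ft_torque": the same for the moment, N m; "width": finger opening in m; "grip_force": force on a finger pad.
Only numpy, scipy, OpenCV 4.12 (cv2) and the standard library are available. Lean on these libraries where they do the work, as an engineer would, in place of code of your own. Each camera call takes 0.05 s, during which the arm holds its last target. There are 200 camera calls.

### The job

Put every lidded sauce pot on the counter upright into the lower tray of the warmer, then set the upper tray on top so that its four corner lugs drop fully into the lower tray's sockets. Only after that lift the guard flap of the switch box right up, flip the switch beneath it over to on (away from the robot), and lower the guard fully shut again. Leave the other things on the counter where they are.

Things in the scene. Friction and masses are not known exactly. Their poses are not given: they have to be found in the camera images.
- pot_a: a low round steel sauce pot with its lid on (one solid piece), 49 mm across; lid top 28 mm above its underside, and on the lid an upright black cylindrical knob 16 mm across and 24 mm high (52 mm overall). 130 g, give or take 30 percent. Origin: centre of its underside; z along the knob. May be absent (2 to 4 of the four pots are there).
- pot_b: a low round steel sauce pot with its lid on (one solid piece), 49 mm across; lid top 28 mm above its underside, and on the lid an upright black cylindrical knob 16 mm across and 24 mm high (52 mm overall). 130 g, give or take 30 percent. Origin: centre of its underside; z along the knob. May be absent (2 to 4 of the four pots are there).
- pot_c: a low round steel sauce pot with its lid on (one solid piece), 49 mm across; lid top 28 mm above its underside, and on the lid an upright black cylindrical knob 16 mm across and 24 mm high (52 mm overall). 130 g, give or take 30 percent. Origin: centre of its underside; z along the knob. May be absent (2 to 4 of the four pots are there).
- pot_d: a low round steel sauce pot with its lid on (one solid piece), 49 mm across; lid top 28 mm above its underside, and on the lid an upright black cylindrical knob 16 mm across and 24 mm high (52 mm overall). 130 g, give or take 30 percent. Origin: centre of its underside; z along the knob. May be absent (2 to 4 of the four pots are there).
- lower_tray: lower tray, fixed: 200 mm (its x) by 160 mm (its y). Dark floor, top 12 mm above the counter; walls to 32 mm; four corner posts 30 mm square, 72 mm high, centred at x +-85, y +-65 mm, each with a square socket in its top, 17 mm wide, 14 mm deep. Origin: centre of the underside. Four pots fit as two by two, at x +-38, y +-34 mm
- upper_tray: upper tray, loose, about 450 g, also 200 (x) by 160 mm (y), on four round lugs at x +-85, y +-65 mm, 13 mm across, 10 mm long, tapered. Origin: centre, level with the lugs' feet; floor underside at 10 mm, rim top at 40 mm. Seated (lugs in the sockets) its origin is 62 mm above the lower tray's; either way round fits
- handle (a point): middle of the upper tray's bridge handle, 86 mm above the tray's origin: a bar along the tray's x axis, 122 mm long, 14 mm wide, 16 mm high (78 to 94 mm above the origin), on two legs at x +-55 mm; free space of 62 mm below the bar between the legs
- switch_box: the warmer's switch box, fixed to the counter: 90 mm (x) by 84 mm (y), panel top 50 mm above the counter, two side cheeks (their inner faces at y +-34 mm) and a back wall at +x up to 86 mm; open at the front (-x, the robot's side). Origin: centre of the underside.
- guard (a joint): angle of the flat aluminium guard flap over the switch, 0 shut (lying level on the cheeks), grows as it is lifted, up to 1.95 (leaning back past upright). Stiff hinge: it stays at any angle; about 2 N at the bar moves it.
- guard_hinge (a point): middle of the guard's hinge line, which runs along the box's y axis at its back, 89 mm above the counter, 41 mm behind the box's centre (+x).
- guard_bar (a point): middle of the guard's bar: a round bar 10 mm thick along the box's y axis, joining two arms 64 mm apart, 122 mm from the hinge line (in line with the flap), with a 34 mm wide gap between its centre line and the flap's edge, so that it can be pinched from above.
- toggle (a joint): angle of the toggle switch under the guard: 0 is off (leaning 0.4 rad to the box's front, -x), 0.8 is on (leaning 0.4 rad to the back, +x). It stays where it is left; about 1.5 N at the tip moves it. Its pivot is 2 mm in front of the box's centre and 52 mm above the counter.
- toggle_tip (a point): tip of the toggle, a black paddle 9 mm thick, 14 mm wide (y) and 32 mm long from its pivot.
- shaker: a loose white seasoning shaker, 56 mm across, 80 mm high; not part of the job.
- squeeze_bottle: a loose yellow squeeze bottle, 56 mm across, 150 mm high; not part of the job.
- mustard_jar: a loose big yellow jar, 100 mm across, 170 mm high; not part of the job.
- cup_stack: a loose stack of red paper cups, up to 84 mm across, 150 mm high; not part of the job.
- spatula: a loose spatula lying on the counter near its left front; not part of the job.
Things that resemble listed ones, but are neither listed nor needed, are in the scene too. Leave any orange or pink look-alike of the pot_c alone.

How it is judged:
On the way, in this order (a step that is already met when the one before it is completed fails the run):
1. every pot stands upright in the lower tray (x of pot_a in the frame of lower_tray between -0.075 and 0.075 m and y of pot_a in the frame of lower_tray between -0.055 and 0.055 m and z of each of pot_a, pot_b, pot_c, pot_d in the frame of lower_tray below 0.02 m and angle between each of pot_a, pot_b, pot_c, pot_d's own z axis and vertical below 0.15 rad and x of pot_b in the frame of lower_tray between -0.075 and 0.075 m and y of pot_b in the frame of lower_tray between -0.055 and 0.055 m and x of pot_c in the frame of lower_tray between -0.075 and 0.075 m and y of pot_c in the frame of lower_tray between -0.055 and 0.055 m and x of pot_d in the frame of lower_tray between -0.075 and 0.075 m and y of pot_d in the frame of lower_tray between -0.055 and 0.055 m), for 0.3 s.
2. the upper tray is seated on the lower tray, all lugs in the sockets (horizontal distance between upper_tray and lower_tray below 0.005 m and z of upper_tray in the frame of lower_tray between 0.055 and 0.066 m and angle between the x axis of upper_tray and the x axis of lower_tray, either way round below 0.06 rad and angle between upper_tray's own z axis and vertical below 0.04 rad), for 0.3 s.
3. the guard is lifted with the switch still off (value of joint guard above 1.2 rad and value of joint toggle below 0.4 rad), for 0.2 s.
4. the switch is flipped on (value of joint toggle above 0.65 rad), for 0.2 s.
5. the guard is shut again over the switch (value of joint guard below 0.08 rad and value of joint toggle above 0.65 rad), for 0.2 s.
At the end, for the whole second after the job is handed in: Every pot present stands on the lower tray's floor (within 8 mm, tilt under 0.15 rad); the upper tray is seated on it within 5 mm sideways, 4 mm in height and 0.06 rad (either way round); toggle at 0.65 or more, guard below 0.08 rad; all at rest (all of step 1 and all of step 2 and all of step 5 and linear speed of each of upper_tray, pot_a, pot_b, pot_c, pot_d below 0.02 m/s); the robot touches nothing.
It fails at once if shaker pushed more than 4 cm or knocked over (distance of shaker from where it was at the start of the episode above 0.04 m or angle between shaker's own z axis and vertical above 0.5 rad).
It fails at once if squeeze bottle pushed more than 4 cm or knocked over (distance of squeeze_bottle from where it was at the start of the episode above 0.04 m or angle between squeeze_bottle's own z axis and vertical above 0.5 rad).
It fails at once if mustard jar pushed more than 4 cm or knocked over (distance of mustard_jar from where it was at the start of the episode above 0.04 m or angle between mustard_jar's own z axis and vertical above 0.5 rad).
It fails at once if cup stack pushed more than 4 cm or knocked over (distance of cup_stack from where it was at the start of the episode above 0.04 m or angle between cup_stack's own z axis and vertical above 0.5 rad).
It fails at once if spatula pushed more than 4 cm or knocked over (distance of spatula from where it was at the start of the episode above 0.04 m).
Of pot_a, pot_b, pot_c, pot_d only 2 to 4 are there at a start; the rules pass over those that are not, and their reading is None.
At some moment in a run one of pot_a, pot_b, pot_c, pot_d may be knocked a few centimetres aside while the robot is not near it.
Once in a run the grip may slacken for a moment while it holds something.
It also fails if it takes over 210 s, if anything falls off the work surface, if the arm or the gripper's body presses on something with over 40 N, if the wrist force passes 120 N, or if a joint passes its speed limit or range.

## Working session

There is one attempt and no reset: what is moved stays moved. The work goes in short steps, Python scripts to look and compute and a tool call to move; the robot and the scene stay as the last step left them, time stands still between calls to the robot, and variables do not carry over. Pictures are saved under pics/ and viewed, at most 14 in all, crops included, and the job is handed in when it is done.

Besides the shell and the picture viewer there is one more tool, called after "Call:" as name(argument=value, ...), one argument or row to a line, values as JSON. apply_moves: Moves the arm, as the interface text tells. Shifts and turns lie within -1 to 1; 1 stands for 12 cm of shift or 90 degrees of turn. Its arguments: {"type":"object","properties":{"rows":{"type":"string"}},"required":["rows"]}

```bash
mkdir -p pics; ls; cat > h.py <<'E'
import numpy as np, cv2
from workcell import ctrl, viewer
from scipy.spatial.transform import Rotation as R
def cam(name):
    p=viewer.camera_params(name); K=np.array([[p['fx'],0,p['cx']],[0,p['fy'],p['cy']],[0,0,1]])
    if 'camera_from_world' in p: T=np.linalg.inv(np.array(p['camera_from_world']))
    else:
        s=ctrl.sense(); W=np.eye(4); W[:3,:3]=R.from_quat(s['tcp_rot']).as_matrix(); W[:3,3]=s['tool_pos']
        T=W@np.array(p['T_tool_cam'])
    return K,T
def ray(K,T,u,v):
    d=T[:3,:3]@(np.linalg.inv(K)@[u,v,1]); return T[:3,3],d/np.linalg.norm(d)
def onplane(K,T,u,v,z):
    o,d=ray(K,T,u,v); return o+d*(z-o[2])/d[2]
def proj(K,T,P):
    q=np.linalg.inv(T)@np.append(P,1); q=K@q[:3]; return q[:2]/q[2]
E
python3 - <<'E'
from h import *
for n in ('top','side','wrist'):
    K,T=cam(n); im=viewer.snapshot(n); cv2.imwrite(f'pics/{n}0.png',im); print(n,K[0,0],K[0,2],K[1,2],T.round(3).tolist())
s=ctrl.sense(); print(s)
E
```

```text
pics
top 475.67606482139104 315.6710084849463 200.72905237227815 [[0.017, -0.998, 0.063, 0.463], [-1.0, -0.016, 0.012, 0.068], [-0.011, -0.063, -0.998, 1.587], [0.0, 0.0, 0.0, 1.0]]
side 369.94613558453017 319.8624864804374 196.2662469663518 [[-0.759, -0.469, 0.452, 0.114], [-0.651, 0.527, -0.547, 0.567], [0.019, -0.709, -0.705, 0.757], [0.0, 0.0, 0.0, 1.0]]
wrist 333.32414404809526 319.5277389680663 197.09732401560765 [[0.396, -0.884, -0.25, 0.311], [-0.918, -0.382, -0.105, -0.546], [-0.002, 0.272, -0.962, 0.372], [0.0, 0.0, 0.0, 1.0]]
{'t': 0.15, 'joint_pos': array([-1.29008401e+00,  2.21059035e-01,  1.52736203e+00,  4.08608280e-05,
        1.39470508e+00, -1.26071285e-01]), 'dq': array([ 8.91763082e-04, -9.64740591e-04, -1.81804232e-03,  1.63751133e-04,
       -4.22247995e-05,  4.87299943e-04]), 'joint_efforts': array([ 3.02093204e-04, -4.97485149e+01, -3.89905000e+01, -3.43138499e-04,
        7.12474604e-03, -7.44565318e-05]), 'tool_pos': array([ 0.24716785, -0.57348599,  0.20023461]), 'tcp_rot': array([ 9.79387533e-01,  2.01988793e-01, -3.91745965e-05, -7.66009865e-04]), 'contact_force': array([-0.20732826, -0.48304546, -0.17659816]), 'ft_torque': array([ 0.04496921, -0.01095587,  0.0306009 ]), 'grip_force': 0.0, 'width': 0.08549641039359525}
```

View pics/top0.png

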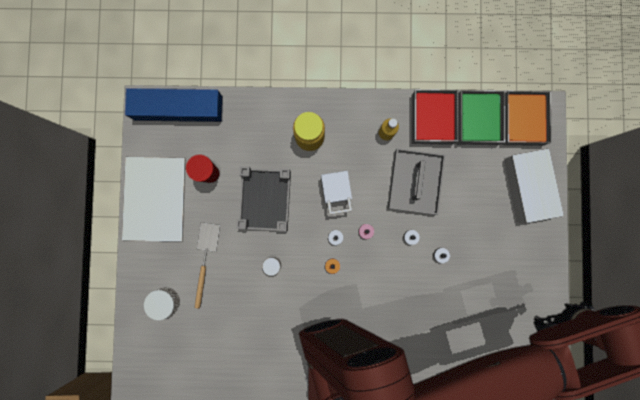

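View pics/side0.png

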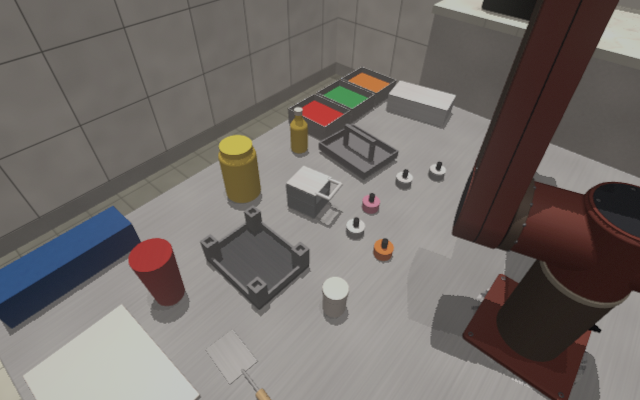

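The top view shows steel pots at (336,238), (412,238) and (442,256). The look-alikes are pink at (366,232), orange at (332,266), and the shaker at (271,267). The lower tray is at (265,200), the switch box at (337,193) and the upper tray at (416,183).

```bash
python3 - <<'E'
from h import *
K,T=cam('top'); im=cv2.imread('pics/top0.png')
c=cv2.resize(im[145:285,225:465],None,fx=3.3,fy=3.3,interpolation=cv2.INTER_CUBIC); cv2.imwrite('pics/crop0.png',c)
g=cv2.cvtColor(im,cv2.COLOR_BGR2GRAY)
# pots: knob dark blob (top z .052)
for u,v in [(336,238),(412,238),(442,256)]:
    w=g[v-12:v+13,u-12:u+13].astype(float); 
    m=(w<70).astype(np.uint8); n,l,st,ce=cv2.connectedComponentsWithStats(m)
    m2=(w>175).astype(np.uint8); ys,xs=np.nonzero(m2); (cx,cy),r=cv2.minEnclosingCircle(np.c_[xs,ys].astype(np.float32))
    print([ (st[i,4],(ce[i]+[u-12,v-12]).round(1)) for i in range(1,n)], cx+u-12,cy+v-12,r, onplane(K,T,cx+u-12,cy+v-12,.026).round(4))
    for i in range(1,n): print('knob',onplane(K,T,*(ce[i]+[u-12,v-12]),.048).round(4))
E
```

```text
[(np.int32(10), array([335.2, 237.5]))] 335.5 237.0 7.017934322357178 [0.444  0.0205 0.026 ]
knob [0.4426 0.0221 0.048 ]
[(np.int32(3), array([403., 238.])), (np.int32(12), array([412.2, 237.1]))] 411.8333330154419 236.8333330154419 6.93231201171875 [ 0.4487 -0.2286  0.026 ]
knob [ 0.4447 -0.1961  0.048 ]
knob [ 0.4481 -0.2255  0.048 ]
[(np.int32(10), array([433.5, 256.2])), (np.int32(16), array([442.8, 255.5]))] 442.20588207244873 255.02941131591797 7.074225902557373 [ 0.3913 -0.3275  0.026 ]
knob [ 0.3881 -0.2941  0.048 ]
knob [ 0.3908 -0.3239  0.048 ]
```

View pics/crop0.png

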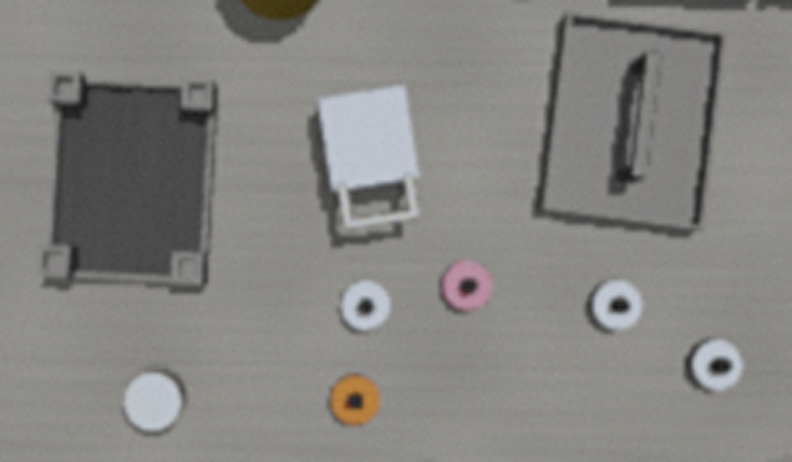

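The crop confirms three steel-white pots, at crop (365,305), (616,305) and (716,364). The pink (466,286) and orange (355,400) ones are look-alikes. I'll go to the rightmost pot first.

Call:
apply_moves(
  rows="0.6 1 -0.33 0 0 0 0.4;0.6 1 -0.33 0 0 0 0.4;0.6 1 -0.33 0 0 0 0.4;0.6 1 -0.33 0 0 0 0.4;0.6 1 -0.33 0 0 0 0.4",
)

```text
t: 0.57
tool_pos: [0.3207, -0.449, 0.1591]
tcp_rot: [0.979, 0.204, -0.0, -0.003]
contact_force: [-0.0, 0.5, -0.4]
width: 0.034
grip_force: 0.0
```

Call:
apply_moves(
  rows="0.6 1 -0.33 0 0 0 0.4;0.6 1 -0.33 0 0 0 0.4;0.6 1 -0.33 0 0 0 0.4;0.6 1 -0.33 0 0 0 0.4;0.6 1 -0.33 0 0 0 0.4",
)

```text
t: 0.98
tool_pos: [0.392, -0.3304, 0.1203]
tcp_rot: [0.979, 0.204, -0.0, -0.002]
contact_force: [0.2, 0.2, 0.4]
width: 0.0342
grip_force: 0.0
```

```bash
python3 - <<'E'
from h import *
Kt,Tt=cam('top')
f=lambda x,y,z: onplane(Kt,Tt,225+x/3.3,145+y/3.3,z)
P=[f(x,y,.072) for x,y in [(68,90),(198,95),(57,263),(187,268)]]; c=np.mean(P,0)
print('tray',c.round(4),[(np.linalg.norm(P[0]-P[1])),np.linalg.norm(P[0]-P[2])],'xdir deg',np.degrees(np.arctan2(*((P[0]-P[2]+P[1]-P[3])[[1,0]]))))
Q=[f(*q,.04) for q in [(565,18),(719,38),(537,212),(693,232)]]
print('upper if rim z.04',np.mean(Q,0).round(4),np.linalg.norm(Q[0]-Q[1]),np.linalg.norm(Q[0]-Q[2]),'xdir',np.degrees(np.arctan2(*((Q[0]-Q[2]+Q[1]-Q[3])[[1,0]]))))
B=[f(*q,.09) for q in [(320,98),(405,87),(417,178),(333,189)]]
print('guard corners',[b[:2].round(4).tolist() for b in B]); print('bar',f(345,222,.089).round(4),f(416,215,.089).round(4))
K,T=cam('wrist'); s=ctrl.sense(); print(s['tool_pos'].round(4), s['width'],s['contact_force'].round(2))
im=viewer.snapshot('wrist'); cv2.imwrite('pics/w1.png',im); t=viewer.snapshot('top'); cv2.imwrite('pics/top1.png',t)
for p in [(.391,-.3257,.052),(.4484,-.227,.052)]: print(proj(K,T,p))
E
```

```text
tray [0.5613 0.2532 0.072 ] [np.float64(0.12663368017241916), np.float64(0.16827319997392762)] xdir deg -2.2872078491953873
upper if rim z.04 [ 0.6248 -0.237   0.04  ] 0.15339008294573134 0.1949294205127835 xdir -7.661914166272755
guard corners [[0.6406, 0.068], [0.6525, -0.0133], [0.5652, -0.0258], [0.5534, 0.0542]]
bar [0.5221 0.0423 0.089 ] [ 0.5299 -0.0254  0.089 ]
[ 0.392  -0.3304  0.1203] 0.03415311360282961 [0.19 0.24 0.43]
[314.24803788 197.67907085]
[213.63218311  66.59553962]
```

View pics/w1.png

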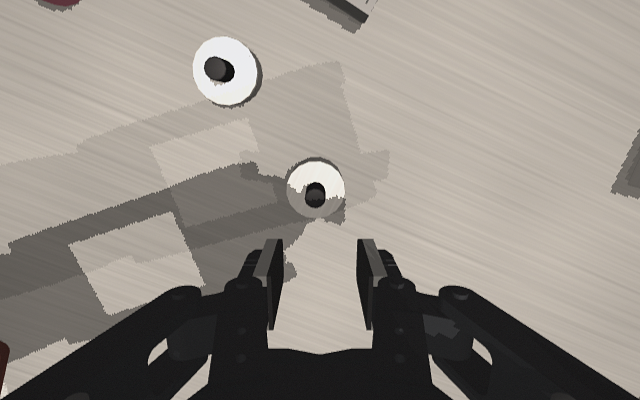

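View pics/top1.png

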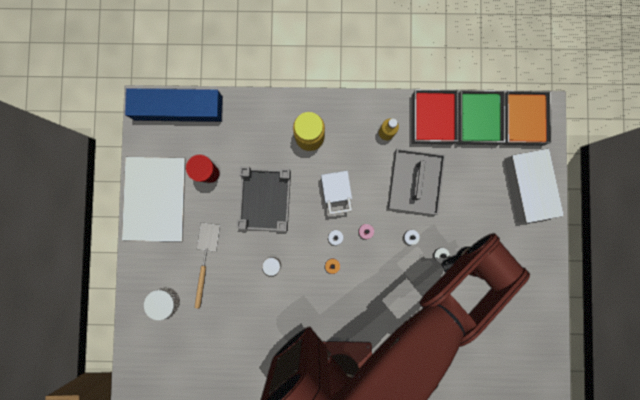

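The wrist view shows the pot's knob at (315,193), within 5 px of the prediction. The top view shows nothing hidden under the arm, so there are three pots. I'll grasp this one.

Call:
apply_moves(
  rows="0 0.067 -0.74 0 0 0 0.4;0 0.067 -0.74 0 0 0 0.4;0 0.067 -0.74 0 0 0 0.4;0 0.067 -0.74 0 0 0 0.4;0 0.067 -0.74 0 0 0 0.4",
)

```text
t: 1.5
tool_pos: [0.3914, -0.3277, 0.0344]
tcp_rot: [0.98, 0.201, 0.0, 0.0]
contact_force: [0.5, 0.2, 0.7]
width: 0.0341
grip_force: 0.0
```

Call:
apply_moves(
  rows="0 0 0 0 0 0 0.4;0 0 0 0 0 0 0;0 0 0 0 0 0 0;0 0 0 0 0 0 0;0 0 0 0 0 0 0",
)

```text
t: 1.92
tool_pos: [0.3917, -0.3264, 0.034]
tcp_rot: [0.979, 0.202, 0.0, 0.001]
contact_force: [0.0, 0.7, -0.1]
width: 0.0001
grip_force: 0.0
```

Call:
apply_moves(
  rows="0 0 0.3 0 0 0 0;0 0 0.6 0 0 0 0;0 0 0.9 0 0 0 0;0 0 0.9 0 0 0 0",
)

```text
t: 2.25
tool_pos: [0.3948, -0.3297, 0.1495]
tcp_rot: [0.979, 0.202, 0.003, 0.006]
contact_force: [-0.4, -0.8, 0.7]
width: 0.0
grip_force: 0.0
```

Width is 0, so I missed it. Looking again.

```bash
python3 - <<'E'
from h import *
K,T=cam('wrist'); s=ctrl.sense(); print(s['tool_pos'].round(4))
im=viewer.snapshot('wrist'); t=viewer.snapshot('top')
K2,T2=cam('top')
print(proj(K,T,(.391,-.3257,.052)),T.round(3))
p=viewer.camera_params('wrist')['T_tool_cam']; print(np.round(p,3))
cv2.imwrite('pics/c2.png',np.vstack([im,cv2.resize(t[200:280,320:480],(640,320))])[:, :][:600] if 0 else cv2.resize(np.vstack([im,cv2.resize(t[200:280,320:480],(640,320))]),(533,600)))
E
```

```text
[ 0.3948 -0.3297  0.1495]
[312.4340938 191.8993185] [[ 0.396 -0.886 -0.242  0.457]
 [-0.918 -0.379 -0.117 -0.3  ]
 [ 0.012  0.268 -0.963  0.322]
 [ 0.     0.     0.     1.   ]]
[[ 0.    -0.962 -0.272  0.069]
 [ 1.     0.    -0.001 -0.   ]
 [ 0.001 -0.272  0.962 -0.172]
 [ 0.     0.     0.     1.   ]]
```

View pics/c2.png

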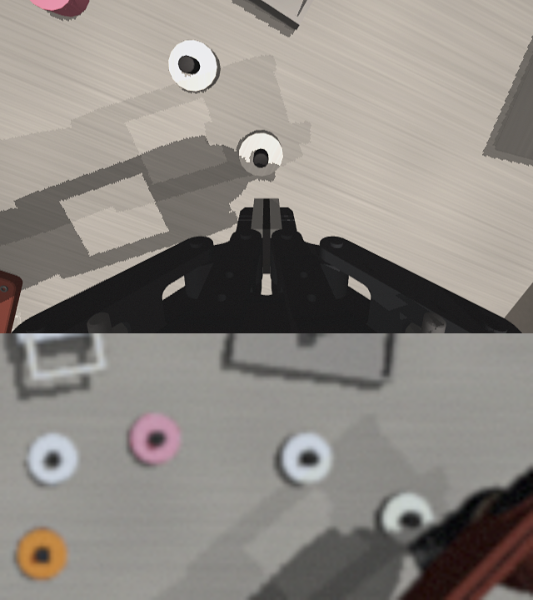

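The pot appears unmoved: knob at wrist (313,188), predicted (312,192). I'll go down again with the fingers open and look between them.

Call:
apply_moves(
  rows="0 0 0 0 0 0 0.5;0 0 0 0 0 0 0.5;0 0 -0.5 0 0 0 0.5;0 0 -0.9 0 0 0 0.5;0 0 -0.9 0 0 0 0.5",
)

```text
t: 2.77
tool_pos: [0.3888, -0.3231, 0.028]
tcp_rot: [0.979, 0.202, -0.002, -0.003]
contact_force: [-1.1, 1.0, -1.2]
width: 0.043
grip_force: 0.0
```

```bash
python3 - <<'E'
from h import *
K,T=cam('wrist'); s=ctrl.sense(); print(s['tool_pos'].round(4),s['width'],s['tcp_rot'].round(3))
im=viewer.snapshot('wrist'); cv2.imwrite('pics/w3.png',im)
for z in (0,.028,.052): print(z,proj(K,T,(.391,-.3257,z)))
print('tcp',proj(K,T,s['tool_pos']))
E
```

```text
[ 0.3888 -0.3231  0.028 ] 0.04298551018737392 [ 0.979  0.202 -0.002 -0.003]
0 [325.5875077  214.89520875]
0.028 [326.12199345 231.37124847]
0.052 [326.72228396 249.87578355]
tcp [320.29632642 233.06568687]
```

View pics/w3.png

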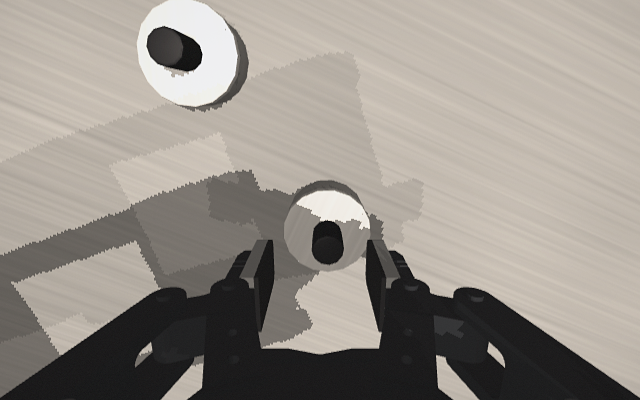

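The knob at (328,248) sits between the pads, as predicted. Closing again.

Call:
apply_moves(
  rows="0 0 -0.01 0 0 0 0.5;0 0 -0.01 0 0 0 0.5;0 0 -0.01 0 0 0 0.1;0 0 -0.01 0 0 0 0.1;0 0 -0.01 0 0 0 0.1",
)

```text
t: 3.23
tool_pos: [0.3924, -0.3272, 0.0339]
tcp_rot: [0.979, 0.202, 0.001, 0.002]
contact_force: [0.3, 0.2, 1.0]
width: 0.0091
grip_force: 0.0
```

```bash
python3 - <<'E'
from h import *
K,T=cam('wrist'); s=ctrl.sense(); print(s['tool_pos'].round(4),s['width'],s['grip_force'],s['contact_force'])
im=viewer.snapshot('wrist'); cv2.imwrite('pics/w4.png',im[150:350,200:440])
E
```

```text
[ 0.3924 -0.3272  0.0339] 0.009146293631093996 0.0 [0.33421945 0.15667831 0.98565789]
```

View pics/w4.png

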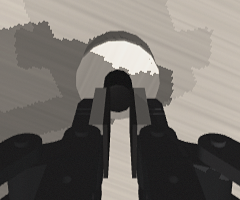

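At 9 mm opening the pads close over the knob without gripping it. By apparent size, the fingertips end about 25 mm above the nominal TCP. I'll lower carefully and watch the force.

Call:
apply_moves(
  rows="0 0 0 0 0 0 0.4;0 0 0 0 0 0 0.4;0 0 -0.06 0 0 0 0.4;0 0 -0.06 0 0 0 0.4;0 0 -0.06 0 0 0 0.4",
)

```text
t: 3.7
tool_pos: [0.3908, -0.3254, 0.0239]
tcp_rot: [0.979, 0.202, -0.0, -0.001]
contact_force: [0.6, -0.6, -0.1]
width: 0.0344
grip_force: 0.0
```

Call:
apply_moves(
  rows="0 0 0 0 0 0 0.4;0 0 0 0 0 0 0.1;0 0 0 0 0 0 0.1;0 0 0 0 0 0 0.1",
)

```text
t: 4.03
tool_pos: [0.3913, -0.326, 0.0248]
tcp_rot: [0.979, 0.202, 0.0, 0.0]
contact_force: [0.3, 0.5, -0.4]
width: 0.0085
grip_force: 0.0
```

Call:
apply_moves(
  rows="0 0 0 0 0 0 0.4;0 0 0 0 0 0 0.4;0 0 -0.1 0 0 0 0.4;0 0 -0.1 0 0 0 0.4;0 0 -0.1 0 0 0 0.4",
)

```text
t: 4.45
tool_pos: [0.3905, -0.325, 0.0114]
tcp_rot: [0.979, 0.202, -0.001, -0.001]
contact_force: [-0.1, -0.2, -0.4]
width: 0.0342
grip_force: 0.0
```

Call:
apply_moves(
  rows="0 0 0 0 0 0 0.4;0 0 0 0 0 0 0;0 0 0 0 0 0 0;0 0 0 0 0 0 0",
)

```text
t: 4.78
tool_pos: [0.3916, -0.3263, 0.013]
tcp_rot: [0.979, 0.202, 0.0, 0.0]
contact_force: [-0.7, 0.0, 0.1]
width: 0.0127
grip_force: 58.5
```

```bash
python3 - <<'E'
from h import *
K,T=cam('wrist'); s=ctrl.sense(); print(s['tool_pos'].round(4),s['width'],s['grip_force'],s['contact_force'])
im=viewer.snapshot('wrist'); sd=viewer.snapshot('side'); Ks,Ts=cam('side')
u,v=proj(Ks,Ts,(.391,-.326,.03)).astype(int); print(u,v)
a=cv2.resize(im[150:350,200:440],(480,400)); b=cv2.resize(sd[v-50:v+30,u-32:u+32],(320,400),interpolation=cv2.INTER_CUBIC)
cv2.imwrite('pics/w5.png',np.hstack([a,b]))
E
```

```text
[ 0.3916 -0.3263  0.013 ] 0.01266658137600118 58.536250591278076 [-0.7121042   0.0168753   0.13716208]
437 168
```

View pics/w5.png

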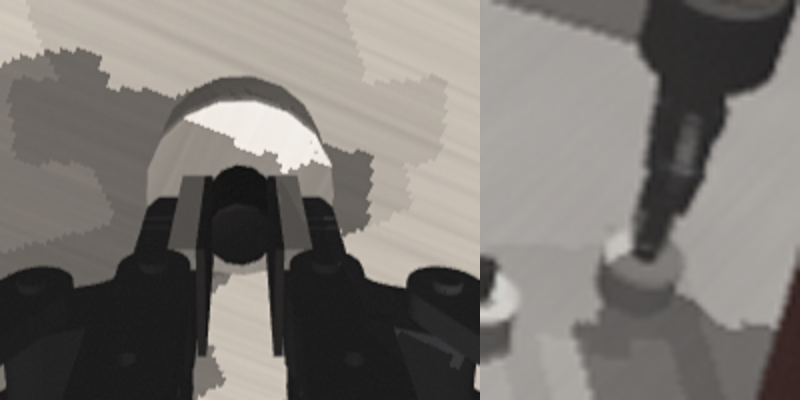

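The pads now hold the knob on both sides: in the left half the knob is at (240,215) between the pads, and the grip reads 58 N. The fingers reach less far than the TCP suggests, so I'll use a grasp TCP z of 0.013. Lifting and carrying to slot (+,+).

Call:
apply_moves(
  rows="0 0 0.3 0 0 0 0;0 0 0.6 0 0 0 0;0 0 0.9 0 0 0 0;0 0 1 0 0 0 0;0 0 1 0 0 0 0",
)

```text
t: 5.3
tool_pos: [0.3934, -0.3282, 0.137]
tcp_rot: [0.979, 0.202, 0.002, 0.003]
contact_force: [0.7, -0.7, -1.0]
width: 0.0127
grip_force: 58.8
```

Call:
apply_moves(
  rows="0.1 0.3 0 0 0 0 0;0.2 0.6 0 0 0 0 0;0.3 0.9 0 0 0 0 0;0.35 1 0 0 0 0 0",
)

```text
t: 5.63
tool_pos: [0.4322, -0.201, 0.1298]
tcp_rot: [0.979, 0.203, -0.001, -0.003]
contact_force: [-0.6, -0.6, -1.3]
width: 0.0126
grip_force: 59.0
```

Call:
apply_moves(
  rows="0.1 0.3 0 0 0 0 0;0.2 0.6 0 0 0 0 0;0.3 0.9 0 0 0 0 0;0.35 1 0 0 0 0 0",
)

```text
t: 5.97
tool_pos: [0.4742, -0.0813, 0.13]
tcp_rot: [0.979, 0.203, -0.001, -0.002]
contact_force: [-0.4, -0.2, -0.6]
width: 0.0126
grip_force: 59.0
```

Call:
apply_moves(
  rows="0.1 0.3 0.1 0 0 0 0;0.2 0.6 0.1 0 0 0 0;0.3 0.9 0.1 0 0 0 0;0.35 1 0.1 0 0 0 0",
)

```text
t: 6.3
tool_pos: [0.5165, 0.0384, 0.1424]
tcp_rot: [0.979, 0.203, -0.001, -0.001]
contact_force: [0.7, -0.0, -1.2]
width: 0.0122
grip_force: 59.1
```

Call:
apply_moves(
  rows="0.1 0.3 0 0 0 0 0;0.2 0.6 0 0 0 0 0;0.3 0.9 0 0 0 0 0;0.35 1 0 0 0 0 0",
)

```text
t: 6.63
tool_pos: [0.5586, 0.1579, 0.1422]
tcp_rot: [0.979, 0.203, -0.001, -0.001]
contact_force: [-1.6, -0.3, -0.9]
width: 0.0128
grip_force: 59.1
```

Call:
apply_moves(
  rows="0.1 0.3 -0.1 0 0 0 0;0.2 0.7 -0.1 0 0 0 0;0.35 1.1 -0.1 0 0 0 0;0.35 1.1 -0.1 0 0 0 0;0.35 1.1 -0.1 0 0 0 0",
)

```text
out of range: a shift must lie within [-1, 1]
```

```bash
python3 - <<'E'
from h import *
K,T=cam('wrist'); s=ctrl.sense(); print(s['tool_pos'].round(4),s['width'],s['grip_force'],s['joint_pos'].round(2))
im=viewer.snapshot('wrist'); cv2.imwrite('pics/w6.png',im)
R2=R.from_euler('z',-2.3,degrees=True).as_matrix()
for x in (-85,85):
  for y in (-65,65): print(x,y,proj(K,T,np.array([.5613,.2532,.072])+R2@np.array([x,y,0])/1000).round(0))
E
```

```text
[0.5586 0.1579 0.1422] 0.012831386227486459 59.106425642967224 [0.14 0.17 1.7  0.   1.28 1.3 ]
-85 -65 [240. 274.]
-85 65 [ 82. 208.]
85 -65 [334.  73.]
85 65 [151. -21.]
```

View pics/w6.png

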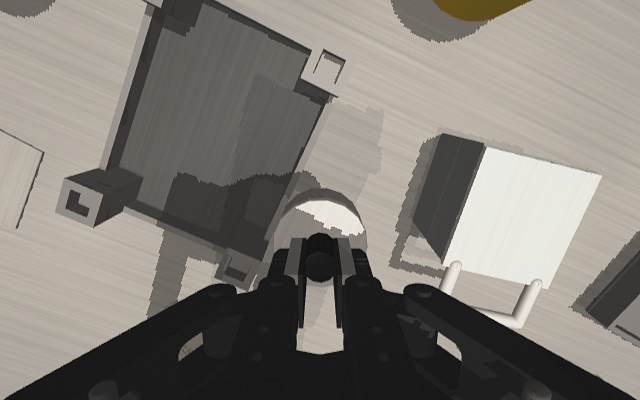

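The tray sockets are at (240,265), (84,200) and (329,67), 7 px from the prediction and consistent with the arm still moving. Continuing to the slot.

Call:
apply_moves(
  rows="0.1 0.3 0 0 0 0 0;0.2 0.6 0 0 0 0 0;0.3 0.9 0 0 0 0 0;0.35 1 0 0 0 0 0",
)

```text
t: 7.02
tool_pos: [0.601, 0.2767, 0.1425]
tcp_rot: [0.979, 0.203, -0.001, -0.0]
contact_force: [-0.6, -0.3, -0.5]
width: 0.0122
grip_force: 59.1
```

Call:
apply_moves(
  rows="0 0.1 0 0 0 0 0;0 0.1 0 0 0 0 0;0 0.1 -0.2 0 0 0 0;0 0.1 -0.4 0 0 0 0;0 0.1 -0.4 0 0 0 0",
)

```text
t: 7.43
tool_pos: [0.597, 0.2827, 0.0903]
tcp_rot: [0.979, 0.201, -0.005, 0.001]
contact_force: [-3.0, -1.2, -3.4]
width: 0.0124
grip_force: 59.1
```

Call:
apply_moves(
  rows="0 0 0 0 0 0 0;0 0 0 0 0 0 0",
)

```text
t: 7.6
tool_pos: [0.6016, 0.2849, 0.0975]
tcp_rot: [0.979, 0.201, 0.0, 0.0]
contact_force: [0.1, 0.7, -0.5]
width: 0.0124
grip_force: 59.2
```

Call:
apply_moves(
  rows="0 0 -0.2 0 0 0 0;0 0 -0.4 0 0 0 0;0 0 -0.55 0 0 0 0;0 0 -0.59 0 0 0 0;0 0 -0.59 0 0 0 0",
)

```text
t: 8.02
tool_pos: [0.6017, 0.2855, 0.0267]
tcp_rot: [0.979, 0.202, 0.0, 0.0]
contact_force: [0.2, -0.3, -1.5]
width: 0.0123
grip_force: 59.2
```

Call:
apply_moves(
  rows="0 0 0 0 0 0 0;0 0 0 0 0 0 0",
)

```text
t: 8.18
tool_pos: [0.6028, 0.2864, 0.0281]
tcp_rot: [0.979, 0.202, 0.002, -0.0]
contact_force: [0.1, 0.1, -0.5]
width: 0.0134
grip_force: 44.0
```

Call:
apply_moves(
  rows="0 0 -0.01 0 0 0 0.35;0 0 -0.01 0 0 0 0.35;0 0 -0.01 0 0 0 0.35;0 0 0.3 0 0 0 0.35;0 0 0.6 0 0 0 0.35",
)

```text
t: 8.6
tool_pos: [0.5986, 0.2852, 0.0955]
tcp_rot: [0.979, 0.202, -0.003, 0.0]
contact_force: [1.2, 0.6, 1.1]
width: 0.0298
grip_force: 0.0
```

Call:
apply_moves(
  rows="-0.66 -1 0.3 0 0 0 0.4;-0.66 -1 0.3 0 0 0 0.4;-0.66 -1 0.3 0 0 0 0.4;-0.66 -1 0.3 0 0 0 0.4;-0.66 -1 0.3 0 0 0 0.4",
)

```text
t: 9.02
tool_pos: [0.521, 0.1632, 0.1357]
tcp_rot: [0.98, 0.201, 0.001, 0.001]
contact_force: [1.0, -0.0, 0.5]
width: 0.0341
grip_force: 0.0
```

Call:
apply_moves(
  rows="-0.66 -1 0 0 0 0 0.4;-0.66 -1 0 0 0 0 0.4;-0.66 -1 0 0 0 0 0.4;-0.66 -1 0 0 0 0 0.4;-0.66 -1 0 0 0 0 0.4",
)

```text
t: 9.43
tool_pos: [0.4415, 0.0439, 0.1339]
tcp_rot: [0.98, 0.201, -0.0, 0.0]
contact_force: [0.3, -0.2, -0.1]
width: 0.0344
grip_force: 0.0
```

Call:
apply_moves(
  rows="0 -0.2 -0.4 0 0 0 0.4;0 -0.2 -0.4 0 0 0 0.4;0 -0.2 -0.4 0 0 0 0.4;0 -0.2 -0.4 0 0 0 0.4",
)

```text
t: 9.77
tool_pos: [0.4427, 0.0227, 0.0856]
tcp_rot: [0.979, 0.202, -0.001, -0.001]
contact_force: [1.1, 0.0, 0.2]
width: 0.0339
grip_force: 0.0
```

```bash
cat > look.py <<'E'
from h import *
import sys
# knob: dark blob ringed by white lid in wrist view near predicted world point
def knob(px,py,im=None,thr=75):
    K,T=cam('wrist'); im=viewer.snapshot('wrist'); hsv=cv2.cvtColor(im,cv2.COLOR_BGR2HSV)
    u,v=proj(K,T,(px,py,.052)); print('pred',u.round(),v.round())
    m=((hsv[...,1]<30)&(hsv[...,2]>225)).astype(np.uint8)
    n,l,st,ce=cv2.connectedComponentsWithStats(m)
    for i in range(1,n):
        if st[i,4]>300:
            cnt=max(cv2.findContours((l==i).astype(np.uint8),cv2.RETR_EXTERNAL,cv2.CHAIN_APPROX_NONE)[0],key=len)
            (a,b),r=cv2.minEnclosingCircle(cnt.astype(np.float32)); print(st[i,4],'lid',round(a),round(b),round(r),onplane(K,T,a,b,.028).round(4))
    return im
if __name__=='__main__':
    s=ctrl.sense(); print(s['tool_pos'].round(4),s['width'])
    im=knob(float(sys.argv[1]),float(sys.argv[2])); cv2.imwrite(sys.argv[3],im)
    t=viewer.snapshot('top'); K,T=cam('top')
    h=cv2.cvtColor(t,cv2.COLOR_BGR2HSV); m=((h[...,1]<50)&(h[...,2]>175)).astype(np.uint8)
    n,l,st,ce=cv2.connectedComponentsWithStats(m)
    for i in range(1,n):
        if 50<st[i,4]<260: print('top',st[i,4],ce[i].round(1),onplane(K,T,*ce[i],.028).round(3))
E
python3 look.py .443 .0215 pics/w7.png
```

```text
[0.4427 0.0227 0.0856] 0.03394701503171935
pred 322.0 214.0
3994 lid 428 58 88 [ 0.5588 -0.0027  0.028 ]
4103 lid 459 4 80 [ 0.5939 -0.0049  0.028 ]
1431 lid 324 196 32 [0.4483 0.0226 0.028 ]
1633 lid 610 314 32 [ 0.4491 -0.2253  0.028 ]
top 84 [196.8   4.3] [1.221 0.501 0.028]
top 203 [389.5   6.4] [ 1.221 -0.15   0.028]
top 86 [195.8  18.7] [1.171 0.502 0.028]
top 201 [266.3  26.1] [1.148 0.263 0.028]
top 204 [228.2  24.5] [1.152 0.392 0.028]
top 123 [504.6  26.7] [ 1.155 -0.535  0.028]
top 162 [563.5  30.6] [ 1.144 -0.731  0.028]
top 200 [565.8  42.5] [ 1.104 -0.738  0.028]
top 121 [568.9  68.3] [ 1.016 -0.747  0.028]
top 61 [42.3 71.2] [0.984 1.014 0.028]
top 108 [599.5  78.4] [ 0.983 -0.847  0.028]
top 152 [183.3  81.9] [0.953 0.537 0.028]
top 193 [217.8  82.5] [0.952 0.421 0.028]
top 167 [252.5  82.9] [0.953 0.305 0.028]
top 198 [287.8  83.5] [0.952 0.187 0.028]
top 194 [322.2  83.6] [0.953 0.072 0.028]
top 205 [357.5  84.3] [ 0.953 -0.046  0.028]
top 201 [392.7  84.5] [ 0.953 -0.163  0.028]
top 190 [428.5  85.4] [ 0.952 -0.282  0.028]
top 184 [462.3  85.7] [ 0.953 -0.394  0.028]
top 180 [498.2  86.4] [ 0.952 -0.512  0.028]
top 129 [531.5  86.9] [ 0.951 -0.622  0.028]
top 69 [605.3 113.2] [ 0.866 -0.864  0.028]
top 121 [ 49.8 116. ] [0.831 0.981 0.028]
top 121 [255.6 186.8] [0.605 0.286 0.028]
top 132 [411.8 236.8] [ 0.449 -0.228  0.028]
top 221 [270.7 266.2] [0.346 0.23  0.028]
```

View pics/w7.png

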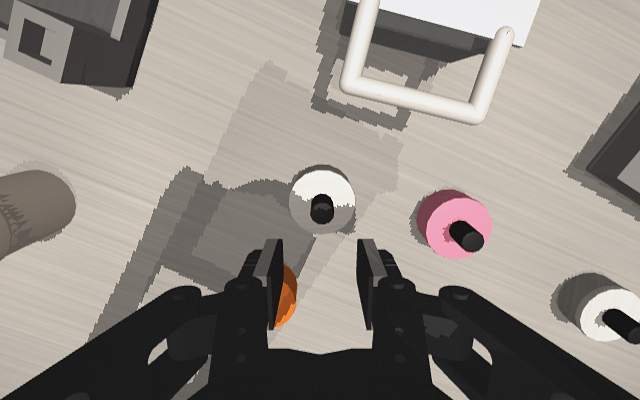

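The knob is at (322,213), as predicted. The pink pot (455,225) and the orange one (285,295) are clear of the fingers. Grasping.

Call:
apply_moves(
  rows="0 0 -0.3 0 0 0 0.4;0 0 -0.6 0 0 0 0.4;0 0 -0.6 0 0 0 0.4;0 0 -0.6 0 0 0 0.4",
)

```text
t: 10.2
tool_pos: [0.4416, 0.0229, 0.0134]
tcp_rot: [0.979, 0.202, -0.002, -0.001]
contact_force: [0.7, 0.3, 0.8]
width: 0.034
grip_force: 0.0
```

Call:
apply_moves(
  rows="0 0 0 0 0 0 0.4;0 0 0 0 0 0 0;0 0 0 0 0 0 0;0 0 0 0 0 0 0",
)

```text
t: 10.53
tool_pos: [0.4453, 0.0221, 0.0167]
tcp_rot: [0.979, 0.202, 0.002, 0.001]
contact_force: [-1.1, 1.6, 6.8]
width: 0.0116
grip_force: 58.6
```

Call:
apply_moves(
  rows="0 0 0.3 0 0 0 0;0 0 0.6 0 0 0 0;0 0 0.9 0 0 0 0;0 0 1 0 0 0 0;0 0 1 0 0 0 0",
)

```text
t: 10.95
tool_pos: [0.4468, 0.0216, 0.1398]
tcp_rot: [0.979, 0.202, 0.005, 0.002]
contact_force: [0.0, 0.3, -1.4]
width: 0.0114
grip_force: 58.7
```

Call:
apply_moves(
  rows="0.1 0.25 0 0 0 0 0;0.2 0.5 0 0 0 0 0;0.3 0.75 0 0 0 0 0;0.33 0.83 0 0 0 0 0",
)

```text
t: 11.28
tool_pos: [0.4829, 0.1247, 0.1333]
tcp_rot: [0.979, 0.203, 0.0, -0.001]
contact_force: [0.3, -0.1, -1.0]
width: 0.0115
grip_force: 58.7
```

Call:
apply_moves(
  rows="0.1 0.25 0 0 0 0 0;0.2 0.5 0 0 0 0 0;0.3 0.75 0 0 0 0 0;0.33 0.83 0 0 0 0 0;0.33 0.83 0 0 0 0 0",
)

```text
t: 11.7
tool_pos: [0.5218, 0.2229, 0.1329]
tcp_rot: [0.979, 0.203, -0.001, -0.0]
contact_force: [-1.0, -0.1, -0.7]
width: 0.0113
grip_force: 58.8
```

Call:
apply_moves(
  rows="0 0 -0.2 0 0 0 0;0 0 -0.3 0 0 0 0;0 0 -0.3 0 0 0 0;0 0 -0.3 0 0 0 0;0 0 -0.3 0 0 0 0",
)

```text
t: 12.12
tool_pos: [0.5221, 0.2205, 0.0983]
tcp_rot: [0.979, 0.202, 0.0, 0.0]
contact_force: [-0.8, -0.3, -0.3]
width: 0.0116
grip_force: 58.8
```

Call:
apply_moves(
  rows="0 0 -0.2 0 0 0 0;0 0 -0.4 0 0 0 0;0 0 -0.55 0 0 0 0;0 0 -0.58 0 0 0 0;0 0 -0.58 0 0 0 0",
)

```text
t: 12.53
tool_pos: [0.5217, 0.2208, 0.0281]
tcp_rot: [0.979, 0.202, -0.001, 0.0]
contact_force: [-0.0, -0.6, -0.8]
width: 0.011
grip_force: 74.0
```

Call:
apply_moves(
  rows="0 0 0 0 0 0 0;0 0 0 0 0 0 0.35;0 0 0 0 0 0 0.35;0 0 0 0 0 0 0.35;0 0 0.3 0 0 0 0.35",
)

```text
t: 12.95
tool_pos: [0.5168, 0.2197, 0.0584]
tcp_rot: [0.979, 0.202, -0.006, 0.0]
contact_force: [-0.7, 0.1, -1.8]
width: 0.0302
grip_force: 0.0
```

Call:
apply_moves(
  rows="0 0 0.3 0 0 0 0.35;0 0 0.7 0 0 0 0.35;-0.15 -1 0.7 0 0 0 0.4;-0.15 -1 0.7 0 0 0 0.4;-0.15 -1 0.7 0 0 0 0.4",
)

```text
t: 13.37
tool_pos: [0.5047, 0.1003, 0.1505]
tcp_rot: [0.979, 0.203, 0.002, 0.001]
contact_force: [0.4, 0.1, -0.5]
width: 0.034
grip_force: 0.0
```

Call:
apply_moves(
  rows="-0.15 -1 0 0 0 0 0.4;-0.15 -1 0 0 0 0 0.4;-0.15 -1 0 0 0 0 0.4;-0.15 -1 0 0 0 0 0.4",
)

```text
t: 13.7
tool_pos: [0.4857, -0.0247, 0.1493]
tcp_rot: [0.98, 0.199, 0.0, 0.002]
contact_force: [0.7, -0.3, 0.8]
width: 0.0344
grip_force: 0.0
```

Call:
apply_moves(
  rows="-0.15 -1 0 0 0 0 0.4;-0.15 -1 0 0 0 0 0.4;-0.15 -1 0 0 0 0 0.4;-0.15 -1 0 0 0 0 0.4",
)

```text
t: 14.03
tool_pos: [0.4678, -0.1444, 0.1494]
tcp_rot: [0.98, 0.2, 0.0, 0.002]
contact_force: [-0.9, 0.4, -0.4]
width: 0.0342
grip_force: 0.0
```

Call:
apply_moves(
  rows="-0.16 -0.73 -0.45 0 0 0 0.4;-0.16 -0.73 -0.45 0 0 0 0.4;-0.16 -0.73 -0.45 0 0 0 0.4;-0.16 -0.73 -0.45 0 0 0 0.4;-0.16 -0.73 -0.45 0 0 0 0.4",
)

```text
t: 14.45
tool_pos: [0.4486, -0.2262, 0.094]
tcp_rot: [0.98, 0.201, -0.0, -0.001]
contact_force: [0.1, -0.7, -0.4]
width: 0.0344
grip_force: 0.0
```

```bash
python3 look.py .4484 -.227 pics/w8.png | grep -v 'top.*\[[ ]*[01]\.[789012]'
```

```text
[ 0.4486 -0.2262  0.094 ] 0.03442812599307311
pred 321.0 210.0
1374 lid 322 198 31 [ 0.4508 -0.227   0.028 ]
top 123 [255.6 186.8] [0.605 0.286 0.028]
top 134 [274.5 210.9] [0.526 0.222 0.028]
top 223 [270.6 266.2] [0.346 0.231 0.028]
```

Both placed pots stand in their slots. The third pot's lid is at (322,198), close to where it should be. Grasping it and carrying it to slot (+,-).

Call:
apply_moves(
  rows="0 0 -0.3 0 0 0 0.4;0 0 -0.66 0 0 0 0.4;0 0 -0.66 0 0 0 0.4;0 0 -0.66 0 0 0 0.4",
)

```text
t: 14.88
tool_pos: [0.4476, -0.2238, 0.0138]
tcp_rot: [0.979, 0.203, -0.002, -0.002]
contact_force: [-0.0, -0.2, 0.8]
width: 0.0339
grip_force: 0.0
```

Call:
apply_moves(
  rows="0 0 0 0 0 0 0.4;0 0 0 0 0 0 0;0 0 0 0 0 0 0;0 0 0 0 0 0 0",
)

```text
t: 15.22
tool_pos: [0.4512, -0.2273, 0.0182]
tcp_rot: [0.979, 0.202, 0.002, 0.002]
contact_force: [-0.0, 2.8, 6.7]
width: 0.011
grip_force: 58.6
```

Call:
apply_moves(
  rows="0 0 0.3 0 0 0 0;0 0 0.6 0 0 0 0;0 0 0.9 0 0 0 0;0 0 1 0 0 0 0;0 0 1 0 0 0 0",
)

```text
t: 15.63
tool_pos: [0.4521, -0.2286, 0.1409]
tcp_rot: [0.979, 0.202, 0.004, 0.004]
contact_force: [1.1, -1.2, -0.9]
width: 0.0112
grip_force: 58.6
```

Call:
apply_moves(
  rows="0.1 0.3 0 0 0 0 0;0.2 0.6 0 0 0 0 0;0.3 0.9 0 0 0 0 0;0.31 0.92 0 0 0 0 0",
)

```text
t: 15.97
tool_pos: [0.486, -0.1104, 0.1333]
tcp_rot: [0.979, 0.204, -0.0, -0.002]
contact_force: [0.4, -0.0, -1.1]
width: 0.011
grip_force: 58.6
```

Call:
apply_moves(
  rows="0.1 0.3 0 0 0 0 0;0.2 0.6 0 0 0 0 0;0.3 0.9 0 0 0 0 0;0.31 0.92 0 0 0 0 0",
)

```text
t: 16.3
tool_pos: [0.5233, -0.0003, 0.1335]
tcp_rot: [0.979, 0.204, -0.0, -0.002]
contact_force: [-0.5, -0.5, -1.5]
width: 0.011
grip_force: 58.8
```

Call:
apply_moves(
  rows="0.1 0.3 0.1 0 0 0 0;0.2 0.6 0.1 0 0 0 0;0.3 0.9 0.1 0 0 0 0;0.31 0.92 0.1 0 0 0 0",
)

```text
t: 16.63
tool_pos: [0.5609, 0.1097, 0.1459]
tcp_rot: [0.979, 0.204, 0.0, -0.001]
contact_force: [-0.7, -0.4, -1.4]
width: 0.011
grip_force: 58.9
```

Call:
apply_moves(
  rows="0.1 0.3 0 0 0 0 0;0.2 0.6 0 0 0 0 0;0.3 0.9 0 0 0 0 0;0.31 0.92 0 0 0 0 0;0.31 0.92 0 0 0 0 0",
)

```text
t: 17.05
tool_pos: [0.597, 0.2163, 0.1449]
tcp_rot: [0.979, 0.203, -0.001, 0.0]
contact_force: [-1.1, -0.6, -2.3]
width: 0.0109
grip_force: 58.9
```

Call:
apply_moves(
  rows="0 0 -0.2 0 0 0 0;0 0 -0.4 0 0 0 0;0 0 -0.4 0 0 0 0;0 0 -0.4 0 0 0 0;0 0 -0.4 0 0 0 0",
)

```text
t: 17.47
tool_pos: [0.5979, 0.2141, 0.0997]
tcp_rot: [0.979, 0.201, 0.0, 0.0]
contact_force: [-0.2, -0.5, -1.0]
width: 0.0107
grip_force: 58.9
```

Call:
apply_moves(
  rows="0 0.03 -0.2 0 0 0 0;0 0.03 -0.4 0 0 0 0;0 0.03 -0.55 0 0 0 0;0 0.03 -0.58 0 0 0 0;0 0.03 -0.58 0 0 0 0",
)

```text
t: 17.88
tool_pos: [0.5987, 0.2195, 0.0311]
tcp_rot: [0.979, 0.202, 0.001, -0.001]
contact_force: [-0.6, 0.2, -0.2]
width: 0.0103
grip_force: 67.1
```

Call:
apply_moves(
  rows="0 0 0 0 0 0 0;0 0 0 0 0 0 0.35;0 0 0 0 0 0 0.35;0 0 0 0 0 0 0.35;0 0 0.3 0 0 0 0.35",
)

```text
t: 18.3
tool_pos: [0.5921, 0.2171, 0.0585]
tcp_rot: [0.979, 0.202, -0.007, 0.0]
contact_force: [-1.4, -0.9, -0.8]
width: 0.0297
grip_force: 0.0
```

Call:
apply_moves(
  rows="0 0 0.3 0 0 0 0.35;0 0 0.7 0 0 0 0.35;-0.3 -0.7 1 0 0 0 0.5;-0.3 -0.7 1 0 0 0 0.5;-0.3 -0.7 1 0 0 0 0.5",
)

```text
t: 18.72
tool_pos: [0.5621, 0.1322, 0.1894]
tcp_rot: [0.979, 0.202, 0.002, 0.001]
contact_force: [1.2, 0.2, -0.3]
width: 0.0428
grip_force: 0.0
```

Call:
apply_moves(
  rows="-0.1 -1 0.1 0 0 -0.08 0.6;-0.1 -1 0.1 0 0 -0.16 0.6;-0.1 -1 0.1 0 0 -0.22 0.6;-0.1 -1 0.1 0 0 -0.22 0.6",
)

```text
t: 19.05
tool_pos: [0.5498, 0.0086, 0.1992]
tcp_rot: [1.0, 0.026, 0.001, 0.002]
contact_force: [0.0, 0.1, -0.3]
width: 0.0511
grip_force: 0.0
```

Call:
apply_moves(
  rows="0 -1 0 0 0 -0.08 0.6;0 -1 0 0 0 -0.12 0.6;0 -1 0 0 0 -0.12 0.6;0 -1 0 0 0 -0.12 0.6",
)

```text
t: 19.38
tool_pos: [0.5496, -0.111, 0.198]
tcp_rot: [0.998, -0.066, 0.0, 0.002]
contact_force: [-0.7, -0.2, -0.2]
width: 0.0513
grip_force: 0.0
```

Call:
apply_moves(
  rows="0.3 -1 0 0 0 0 0.6;0.3 -1 0 0 0 0 0.6;0.3 -1 0 0 0 0 0.6;0.3 -1 0 0 0 0 0.6;0.3 -1 0 0 0 0 0.6",
)

```text
t: 19.8
tool_pos: [0.5858, -0.2267, 0.1969]
tcp_rot: [0.998, -0.065, -0.0, -0.0]
contact_force: [-1.2, 1.3, -0.1]
width: 0.0516
grip_force: 0.0
```

```bash
python3 look.py .4484 -.227 pics/w9.png | grep -v 'top.*\[[ ]*[01]\.[789012]'; python3 - <<'E'
from h import *
K,T=cam('top'); print('jar',onplane(K,T,308.5,126.5,.17),'bottle',onplane(K,T,392,124,.15))
E
```

```text
[ 0.5858 -0.2267  0.1969] 0.05155541789848827
pred 337.0 300.0
8915 lid 56 214 80 [0.5764 0.0624 0.028 ]
top 131 [255.6 186.9] [0.604 0.286 0.028]
top 132 [278.2 188.1] [0.601 0.211 0.028]
top 137 [274.5 211. ] [0.526 0.222 0.028]
top 250 [209.2 239.8] [0.428 0.434 0.028]
top 229 [270.7 266.1] [0.346 0.23  0.028]
jar [0.77662815 0.1109426  0.17      ] bottle [ 0.79239111 -0.14328702  0.15      ]
```

View pics/w9.png

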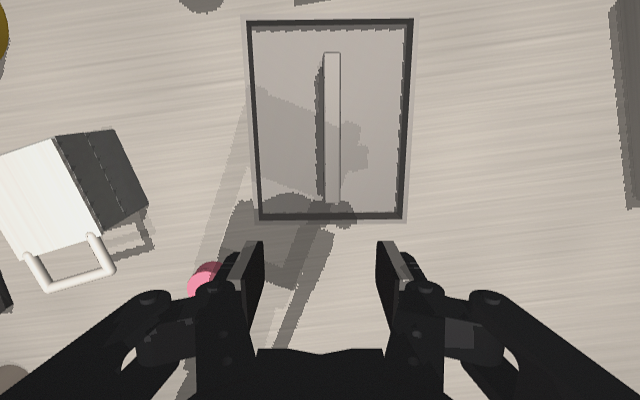

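The handle bar runs from (332,52) to (333,203), and the tray rim corners are (248,20), (413,20), (260,218) and (404,218). All three pots are in the tray.

```bash
python3 - <<'E'
from h import *
K,T=cam('wrist'); s=ctrl.sense(); print(s['tool_pos'].round(4))
im=viewer.snapshot('wrist')
a=onplane(K,T,332,52,.094);b=onplane(K,T,333,203,.094); print('bar',a.round(4),b.round(4),'len',np.linalg.norm(a-b),'mid',((a+b)/2).round(4),'yaw',np.degrees(np.arctan2(*(a-b)[[1,0]])))
Q=[onplane(K,T,*q,.04) for q in [(248,20),(413,20),(260,218),(404,218)]]
print('rim',np.mean(Q,0).round(4),np.linalg.norm(Q[0]-Q[1]),np.linalg.norm(Q[0]-Q[2]),'yaw',np.degrees(np.arctan2(*((Q[0]-Q[2]+Q[1]-Q[3])[[1,0]]))))
print('tool x yaw',np.degrees(np.arctan2(*R.from_quat(s['tcp_rot']).as_matrix()[[1,0],0])))
# guard bar from wrist
for q in [(48,285),(110,268)]: print('gbar',onplane(K,T,*q,.091).round(4))
g=cv2.cvtColor(im,cv2.COLOR_BGR2GRAY); row=g[128,280:380]; print(row[30:75].tolist())
E
```

```text
[ 0.5856 -0.2243  0.1972]
bar [ 0.69   -0.2465  0.094 ] [ 0.5702 -0.2333  0.094 ] len 0.12059760573345567 mid [ 0.6301 -0.2399  0.094 ] yaw -6.265367776941576
rim [ 0.6305 -0.2407  0.04  ] 0.14727131448120692 0.18711561604627233 yaw -6.265721246900445
tool x yaw -7.269737134601387
gbar [0.523  0.0417 0.091 ]
gbar [ 0.5328 -0.0214  0.091 ]
[157, 158, 157, 157, 158, 158, 158, 160, 166, 86, 87, 88, 87, 88, 88, 89, 68, 111, 149, 166, 161, 161, 161, 163, 161, 161, 159, 160, 159, 159, 159, 162, 122, 107, 160, 157, 157, 156, 156, 157, 156, 156, 156, 156, 156]
```

Call:
apply_moves(
  rows="0.37 -0.13 -0.1 0 0 0.011 0.5;0.37 -0.13 -0.3 0 0 0.011 0.5;0.37 -0.13 -0.5 0 0 0.011 0.5;0.37 -0.13 -0.5 0 0 0.011 0.5;0.37 -0.13 -0.5 0 0 0.011 0.5",
)

```text
t: 20.37
tool_pos: [0.6289, -0.2385, 0.136]
tcp_rot: [0.999, -0.054, -0.002, -0.001]
contact_force: [-0.9, 0.2, -0.5]
width: 0.0429
grip_force: 0.0
```

Call:
apply_moves(
  rows="0 0 0 0 0 0 0.5;0 0 0 0 0 0 0.5",
)

```text
t: 20.53
tool_pos: [0.6313, -0.2407, 0.1404]
tcp_rot: [0.999, -0.055, 0.002, 0.001]
contact_force: [-0.4, -0.3, 0.1]
width: 0.0426
grip_force: 0.0
```

```bash
python3 - <<'E'
from h import *
K,T=cam('wrist'); s=ctrl.sense(); print(s['tool_pos'].round(4))
im=viewer.snapshot('wrist'); cv2.imwrite('pics/w10.png',im)
print(proj(K,T,(.63,-.24,.094)))
E
```

```text
[ 0.6313 -0.2407  0.1404]
[319.52378571 209.40515727]
```

View pics/w10.png

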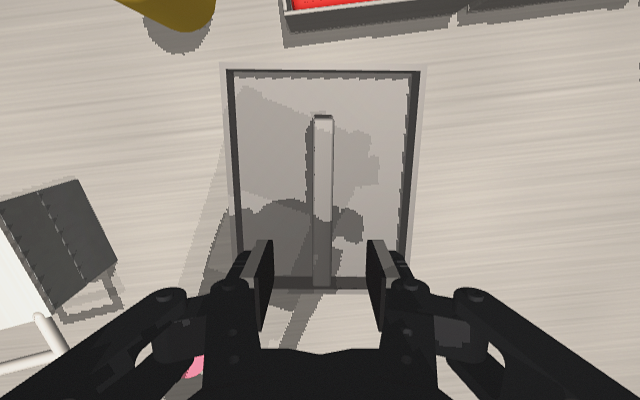

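The bar is centred at column 323, between the pads and parallel to them. Descending, closing and lifting.

Call:
apply_moves(
  rows="0 0 -0.3 0 0 0 0.5;0 0 -0.5 0 0 0 0.5;0 0 -0.69 0 0 0 0.5;0 0 -0.69 0 0 0 0.5;0 0 -0.69 0 0 0 0.5",
)

```text
t: 21.0
tool_pos: [0.6296, -0.2405, 0.0547]
tcp_rot: [0.998, -0.055, -0.001, -0.0]
contact_force: [0.0, 0.5, -0.1]
width: 0.0428
grip_force: 0.0
```

Call:
apply_moves(
  rows="0 0 0 0 0 0 0;0 0 0 0 0 0 0;0 0 0 0 0 0 0;0 0 0 0 0 0 0;0 0 0 0 0 0 0",
)

```text
t: 21.42
tool_pos: [0.6319, -0.242, 0.0579]
tcp_rot: [0.998, -0.055, 0.002, 0.001]
contact_force: [-0.6, 0.7, 6.3]
width: 0.0116
grip_force: 59.3
```

Call:
apply_moves(
  rows="0 0 0.1 0 0 0 0;0 0 0.3 0 0 0 0;0 0 0.5 0 0 0 0;0 0 0.5 0 0 0 0;0 0 0.5 0 0 0 0",
)

```text
t: 21.83
tool_pos: [0.6313, -0.2412, 0.1166]
tcp_rot: [0.998, -0.055, 0.002, 0.001]
contact_force: [0.1, 0.7, -5.0]
width: 0.012
grip_force: 58.9
```

The tray is held, with 5 N of weight on the wrist. Raising it and moving beside the lower tray for a precise look.

Call:
apply_moves(
  rows="0 0 0.2 0 0 0 0;0 0 0.4 0 0 0 0;0 0 0.58 0 0 0 0;0 0 0.58 0 0 0 0",
)

```text
t: 22.17
tool_pos: [0.6317, -0.2415, 0.1877]
tcp_rot: [0.998, -0.055, 0.002, 0.001]
contact_force: [1.1, -0.8, -1.7]
width: 0.0118
grip_force: 59.2
```

Call:
apply_moves(
  rows="-0.05 0.2 0 0 0 0.02 0;-0.1 0.4 0 0 0 0.044 0;-0.15 0.6 0 0 0 0.044 0;-0.2 0.8 0 0 0 0.044 0;-0.2 0.84 0 0 0 0.044 0",
)

```text
t: 22.58
tool_pos: [0.6034, -0.1353, 0.1805]
tcp_rot: [1.0, -0.019, -0.003, -0.002]
contact_force: [0.9, -0.3, -5.1]
width: 0.0117
grip_force: 59.2
```

Call:
apply_moves(
  rows="-0.05 0.2 0 0 0 0 0;-0.1 0.4 0 0 0 0 0;-0.15 0.6 0 0 0 0 0;-0.2 0.8 0 0 0 0 0;-0.2 0.84 0 0 0 0 0",
)

```text
t: 23.0
tool_pos: [0.5796, -0.0353, 0.1812]
tcp_rot: [1.0, -0.019, -0.003, -0.001]
contact_force: [-0.1, -0.2, -4.5]
width: 0.0115
grip_force: 59.3
```

Call:
apply_moves(
  rows="-0.05 0.2 0 0 0 0 0;-0.1 0.4 0 0 0 0 0;-0.15 0.6 0 0 0 0 0;-0.19 0.8 0 0 0 0 0;-0.19 0.84 0 0 0 0 0",
)

```text
t: 23.42
tool_pos: [0.5572, 0.0648, 0.1818]
tcp_rot: [1.0, -0.019, -0.002, -0.001]
contact_force: [-0.5, -0.7, -5.0]
width: 0.0113
grip_force: 59.3
```

Call:
apply_moves(
  rows="0 0 0 0 0 0 0;0 0 0 0 0 0 0;0 0 0 0 0 0 0;0 0 0 0 0 0 0",
)

```text
t: 23.75
tool_pos: [0.5593, 0.0605, 0.1837]
tcp_rot: [1.0, -0.021, -0.0, 0.0]
contact_force: [0.8, 0.2, -4.2]
width: 0.0115
grip_force: 59.3
```

```bash
python3 - <<'E'
from h import *
K,T=cam('wrist'); s=ctrl.sense(); print(s['tool_pos'].round(4),s['dq'].round(3))
im=viewer.snapshot('wrist'); cv2.imwrite('pics/w11.png',im); np.savez('w11.npz',K=K,T=T,tp=s['tool_pos'],q=s['tcp_rot'])
c,sn=np.cos(np.radians(-2.3)),np.sin(np.radians(-2.3))
for x in (-85,85):
  for y in (-65,65): print(x,y,proj(K,T,np.array([.5613+(c*x-sn*y)/1000,.2532+(sn*x+c*y)/1000,.072])).round(0))
cv2.imwrite('pics/w11v.png',cv2.resize(im,(800,500),interpolation=cv2.INTER_CUBIC))
E
```

```text
[0.5593 0.0605 0.1837] [-0.002 -0.007 -0.004  0.003  0.002  0.005]
-85 -65 [186. 278.]
-85 65 [ 49. 278.]
85 -65 [163.  90.]
85 65 [ 3. 90.]
```

View pics/w11v.png

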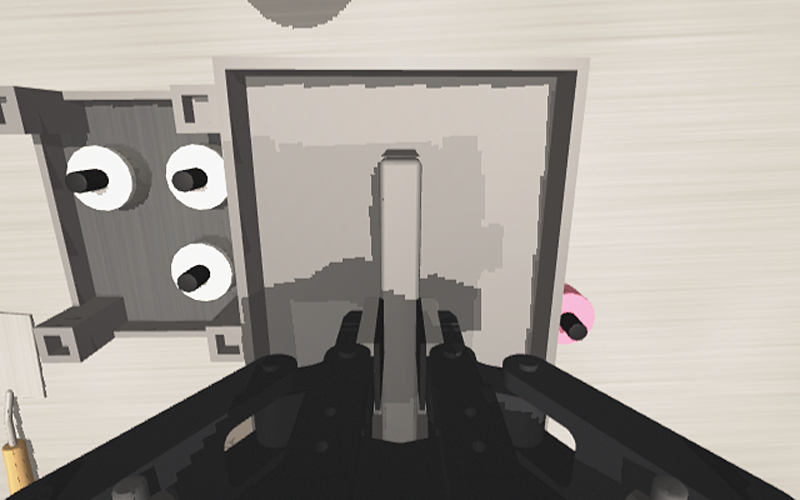

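The picture shows three upright pots in the tray, with sockets near (228,343), (60,345) and (196,109) in the 800 px view. The held tray is square to the gripper. I'll refine the socket positions numerically.

```bash
python3 - <<'E'
from h import *
d=np.load('w11.npz');K,T=d['K'],d['T']; g=cv2.cvtColor(cv2.imread('pics/w11.png'),cv2.COLOR_BGR2GRAY)
TC=np.array(viewer.camera_params('wrist')['T_tool_cam'])
pt=lambda x,y,z: proj(K,TC,(x,y,z)).round(1)
print('bar end',pt(.061,0,-.037),'rim outer',pt(.1,0,.017),'rim corners',pt(.1,.08,.017),pt(.1,-.08,.017))
print('col320',g[30:75,320].tolist()); print('bar',g[108:140,320].tolist())
for u,v in [(183,275),(48,276),(156,87)]:
    print(u,v); 
    for r in range(v-18,v+19): print(''.join('0123456789'[min(9,int(x)//24)] for x in g[r,max(0,u-20):u+21]))
E
```

```text
bar end [320.9 124.2] rim outer [320.7  41.3] rim corners [474.3  41.3] [167.1  41.3]
col320 [222, 223, 220, 218, 218, 219, 218, 219, 221, 221, 220, 220, 221, 222, 222, 222, 220, 220, 220, 219, 220, 220, 220, 220, 226, 192, 55, 63, 67, 66, 70, 99, 122, 121, 120, 120, 119, 116, 160, 206, 202, 202, 202, 200, 201]
bar [200, 200, 200, 200, 200, 194, 182, 183, 184, 186, 176, 132, 72, 78, 79, 78, 96, 103, 73, 90, 126, 152, 160, 176, 190, 196, 194, 195, 194, 193, 194, 194]
183 275
33333333333333333333333333333577544443222
33333333333333333333333333333466644443222
33333333333333333333333333222344444444222
33333333333333344444444444443444444444222
34666566666566666666666666666644444444222
35777777777777777777777777777844444444222
25777777777777777777777777777754444444222
45777777777777777777777777777754444444322
76777777777777777777777777777764444444322
77777777777777777777777777777764444444322
77777777766666667777777777777764444444322
77777777732222227777777777777764444444322
88777777742222225777777777777744444444322
99877777752232325777777777777744444444422
999777777522332247777777777777444
[... 3354 characters left out ...]
2332228888888888888888888888
54488888888222223227888888888888888888888
54478878888323332226888888888888888888888
54468888888422323226888888888888888888888
54468888888522323225888888888888888888888
55468888888522233224888888888888888888888
55468888888622232224888888888888888888888
55458888888722222223888888888888888888888
55448888888833333332888888888888888888888
55447888888866666666888888888877788888888
55446888888888888888888888888888888888888
55546888888888888888888888888888888888888
55546888788888888888888888888888888888888
55545888888888888888888888888888888888888
55545888888888888888888888888888888888888
55544888888888888888888888888888888888888
55544788888888888888877888788877777777878
```

```bash
python3 - <<'E'
from h import *
from scipy.optimize import least_squares
d=np.load('w11.npz');K,T=d['K'],d['T']
px=[(181.9,275.3),(45.3,276.2),(156.8,86.8)]; L=np.array([(-85,-65),(-85,65),(85,-65)])/1000
W=np.array([onplane(K,T,*p,.072)[:2] for p in px]); print(W.round(4),np.linalg.norm(W[0]-W[1]),np.linalg.norm(W[0]-W[2]))
f=lambda p:(np.c_[p[0]+np.cos(p[2])*L[:,0]-np.sin(p[2])*L[:,1],p[1]+np.sin(p[2])*L[:,0]+np.cos(p[2])*L[:,1]]-W).ravel()
r=least_squares(f,[.56,.25,0]); print('lower',r.x[:2].round(4),np.degrees(r.x[2]),f(r.x).round(4))
TC=np.array(viewer.camera_params('wrist')['T_tool_cam'])
g=lambda p:np.r_[proj(K,TC,(.1+p[0],.08+p[1],.017+p[2]))-[472,46.4],proj(K,TC,(.1+p[0],-.08+p[1],.017+p[2]))-[170.4,46.4]]
q=least_squares(g,[0,0,0]); print('held offset in tool',q.x.round(4),g(q.x).round(1))
m=R.from_quat(d['q']).as_matrix(); print('tool yaw',np.degrees(np.arctan2(m[1,0],m[0,0])),d['tp'], 'tilt',np.degrees(np.arccos(-m[2,2])))
E
```

```text
[[0.4766 0.1952]
 [0.4811 0.325 ]
 [0.6464 0.1892]] 0.12983134140559482 0.16989990308938274
lower [0.5637 0.2571] -1.9886398612092742 [-0.     -0.0001 -0.      0.0001  0.0001 -0.    ]
held offset in tool [-0.002   0.0003  0.0027] [-0.  0.  0. -0.]
tool yaw -2.4160058742296786 [0.55934669 0.06046679 0.18370522] tilt 0.045702668072660095
```

The residuals are 0.1 mm. The lower tray is at (.5637,.2571), yaw -2.0°, and the held tray is 2 mm behind the TCP. Target TCP is (.5657,.2571).

Call:
apply_moves(
  rows="0.01 0.2 0 0 0 0.005 0;0.02 0.4 0 0 0 0.005 0;0.03 0.6 0 0 0 0.005 0;0.03 0.8 0 0 0 0.005 0;0.03 0.82 0 0 0 0.005 0",
)

```text
t: 24.22
tool_pos: [0.5629, 0.1631, 0.1843]
tcp_rot: [1.0, -0.016, 0.0, -0.001]
contact_force: [-0.4, -1.2, -3.5]
width: 0.0116
grip_force: 59.4
```

Call:
apply_moves(
  rows="0.01 0.2 0 0 0 0 0;0.02 0.4 0 0 0 0 0;0.023 0.6 0 0 0 0 0;0.023 0.8 0 0 0 0 0;0.023 0.818 0 0 0 0 0",
)

```text
t: 24.63
tool_pos: [0.5656, 0.2614, 0.1842]
tcp_rot: [1.0, -0.016, 0.0, -0.001]
contact_force: [-0.1, -1.0, -3.9]
width: 0.0112
grip_force: 59.5
```

Call:
apply_moves(
  rows="0 0 -0.1 0 0 0 0;0 0 -0.2 0 0 0 0;0 0 -0.25 0 0 0 0;0 0 -0.25 0 0 0 0;0 0 -0.25 0 0 0 0",
)

```text
t: 25.05
tool_pos: [0.565, 0.2569, 0.1528]
tcp_rot: [1.0, -0.017, -0.001, 0.0]
contact_force: [0.2, -0.6, -3.5]
width: 0.0115
grip_force: 59.5
```

Call:
apply_moves(
  rows="0 0 0 0 0 0 0;0 0 0 0 0 0 0;0 0 0 0 0 0 0",
)

```text
t: 25.3
tool_pos: [0.5662, 0.2581, 0.1551]
tcp_rot: [1.0, -0.017, 0.001, -0.0]
contact_force: [-0.1, -0.5, -4.8]
width: 0.0119
grip_force: 59.5
```

```bash
python3 - <<'E'
from h import *
s=ctrl.sense(); m=R.from_quat(s['tcp_rot']).as_matrix(); print(s['tool_pos'].round(4),np.degrees(np.arctan2(m[1,0],m[0,0])),s['contact_force'].round(1),s['dq'].round(3))
E
```

```text
[0.5662 0.2581 0.1551] -1.9111442610850216 [-0.1 -0.5 -4.8] [ 0.004  0.001  0.001  0.001 -0.001  0.002]
```

Call:
apply_moves(
  rows="-0.004 -0.007 -0.06 0 0 0 0;-0.004 -0.007 -0.12 0 0 0 0;-0.004 -0.007 -0.17 0 0 0 0;-0.004 -0.007 -0.21 0 0 0 0;-0.004 -0.007 -0.21 0 0 0 0",
)

```text
t: 25.72
tool_pos: [0.5639, 0.257, 0.1269]
tcp_rot: [1.0, -0.016, -0.002, 0.001]
contact_force: [-0.4, -0.1, -4.7]
width: 0.0118
grip_force: 59.5
```

Call:
apply_moves(
  rows="0 0 -0.03 0 0 0 0;0 0 -0.05 0 0 0 0;0 0 -0.07 0 0 0 0;0 0 -0.07 0 0 0 0",
)

```text
t: 26.05
tool_pos: [0.565, 0.2573, 0.1202]
tcp_rot: [1.0, -0.017, -0.0, 0.0]
contact_force: [-0.2, -0.9, -4.3]
width: 0.0113
grip_force: 59.5
```

Call:
apply_moves(
  rows="0 0 -0.015 0 0 0 0;0 0 -0.03 0 0 0 0;0 0 -0.03 0 0 0 0;0 0 -0.03 0 0 0 0",
)

```text
t: 26.38
tool_pos: [0.5653, 0.2574, 0.1199]
tcp_rot: [1.0, -0.016, 0.0, -0.0]
contact_force: [-7.5, -2.5, 8.6]
width: 0.0114
grip_force: 61.1
```

The upward reaction is 8.6 N at z .1199, about 10 mm below where the feet would sit on the post tops, so the lugs are seated. Releasing, rising, and turning toward the guard bar at about (.527,.0095), box yaw 8.1°.

Call:
apply_moves(
  rows="0 0 0.01 0 0 0 0.4;0 0 0.01 0 0 0 0.5;0 0 0.01 0 0 0 0.5;0 0 0.01 0 0 0 0.5;0 0 0.2 0 0 0 0.5",
)

```text
t: 26.8
tool_pos: [0.562, 0.2563, 0.1361]
tcp_rot: [1.0, -0.017, -0.004, 0.001]
contact_force: [0.3, 0.2, -1.9]
width: 0.0424
grip_force: 0.0
```

Call:
apply_moves(
  rows="0 0 0.3 0 0 0 0.5;0 0 0.6 0 0 0 0.5;0 0 0.8 0 0 0 0.5;0 0 0.8 0 0 0 0.5",
)

```text
t: 27.13
tool_pos: [0.5687, 0.2585, 0.2449]
tcp_rot: [1.0, -0.016, 0.006, -0.002]
contact_force: [0.5, 0.0, 0.2]
width: 0.0426
grip_force: 0.0
```

```bash
python3 - <<'E'
from h import *
s=ctrl.sense(); K,T=cam('wrist'); im=viewer.snapshot('wrist'); cv2.imwrite('pics/w12.png',im); print(s['tool_pos'].round(4))
g=cv2.cvtColor(im,cv2.COLOR_BGR2GRAY)
c,sn=np.cos(np.radians(-2)),np.sin(np.radians(-2))
P=lambda x,y,z: proj(K,T,(.5637+c*x-sn*y,.2571+sn*x+c*y,z))
print('pred seated: bar far end',P(.061,0,.156).round(1),'rim outer far corners',P(.1,.08,.102).round(1),P(.1,-.08,.102).round(1),'posts sock',P(.085,.065,.072).round(0))
u,v=P(.1,0,.102).astype(int); print(v,'col at',u+60,g[max(0,v-14):v+20,u+60].tolist())
for y in (.08,-.08):
    u,v=P(.06,y,.102).astype(int); print(u,'row',v,g[v,u-16:u+17].tolist())
u,v=P(.061,0,.156).astype(int); print(v,g[v-14:v+14,u].tolist())
E
```

```text
[0.5687 0.2585 0.2449]
pred seated: bar far end [323.  121.9] rim outer far corners [233.3  74.3] [412.6  74.7] posts sock [257.  93.]
74 col at 382 [184, 186, 185, 179, 179, 179, 177, 174, 176, 176, 177, 179, 178, 176, 176, 175, 174, 173, 174, 178, 146, 42, 73, 99, 96, 92, 133, 173, 170, 170, 169, 170, 170, 170]
236 row 120 [179, 179, 179, 179, 180, 180, 180, 179, 180, 178, 179, 180, 179, 179, 179, 177, 166, 165, 167, 169, 175, 62, 54, 56, 56, 53, 79, 170, 165, 164, 165, 164, 165]
409 row 120 [172, 92, 95, 80, 66, 54, 55, 55, 54, 49, 141, 168, 166, 165, 164, 170, 178, 178, 178, 179, 178, 179, 178, 179, 179, 179, 179, 179, 178, 179, 179, 178, 179]
121 [153, 152, 152, 152, 151, 151, 151, 151, 151, 151, 155, 128, 54, 69, 85, 103, 136, 154, 156, 154, 154, 155, 155, 155, 155, 154, 154, 154]
```

Rim edges fall at 236 and 409 px, exactly the prediction for a seated tray. Now the guard.

Call:
apply_moves(
  rows="-0.03 -0.2 0 0 0 0.078 0.4;-0.08 -0.5 0 0 0 0.156 0.4;-0.16 -0.8 0 0 0 0.234 0.3;-0.16 -1 0 0 0 0.312 0.28;-0.16 -1 0 0 0 0.39 0.28",
)

```text
t: 27.6
tool_pos: [0.545, 0.1331, 0.2354]
tcp_rot: [0.958, 0.287, -0.001, 0.001]
contact_force: [0.6, 1.0, -0.4]
width: 0.0242
grip_force: 0.0
```

Call:
apply_moves(
  rows="-0.03 -0.3 0 0 0 0.078 0.28;-0.08 -0.6 0 0 0 0.156 0.28;-0.16 -0.8 0 0 0 0.234 0.28;-0.16 -1 0 0 0 0.312 0.28;-0.16 -1 0 0 0 0.39 0.28",
)

```text
t: 28.02
tool_pos: [0.5257, 0.0135, 0.2354]
tcp_rot: [0.827, 0.563, -0.001, 0.0]
contact_force: [0.3, -0.1, -0.7]
width: 0.0237
grip_force: 0.0
```

Call:
apply_moves(
  rows="0 -0.06 0 0 0 0.078 0.28;0 -0.06 0 0 0 0.156 0.28;0 -0.06 0 0 0 0.234 0.28;0 -0.06 0 0 0 0.312 0.28;0 -0.06 0 0 0 0.332 0.28",
)

```text
t: 28.43
tool_pos: [0.526, 0.0101, 0.2353]
tcp_rot: [0.653, 0.758, -0.001, -0.001]
contact_force: [0.2, 0.2, -0.7]
width: 0.0241
grip_force: 0.0
```

Call:
apply_moves(
  rows="0 0 -0.3 0 0 0 0.28;0 0 -0.5 0 0 0 0.28;0 0 -0.5 0 0 0 0.28;0 0 -0.5 0 0 0 0.28;0 0 -0.5 0 0 0 0.28",
)

```text
t: 28.85
tool_pos: [0.5271, 0.0101, 0.1778]
tcp_rot: [0.655, 0.756, 0.0, 0.0]
contact_force: [-0.1, 0.1, 0.9]
width: 0.0241
grip_force: 0.0
```

```bash
python3 - <<'E'
from h import *
s=ctrl.sense(); K,T=cam('wrist'); im=viewer.snapshot('wrist'); cv2.imwrite('pics/w13.png',im); print(s['tool_pos'].round(4),s['width'],s['joint_pos'].round(2))
m=R.from_quat(s['tcp_rot']).as_matrix(); print('yaw',np.degrees(np.arctan2(m[1,0],m[0,0])))
g=cv2.cvtColor(im,cv2.COLOR_BGR2GRAY)
b=np.radians(8.1); ex=np.array([np.cos(b),np.sin(b),0]); ey=np.array([-ex[1],ex[0],0]); B=np.array([.527,.0095,.094])
for t in (-.037,-.02,0,.02,.037): print(t,proj(K,T,B+t*ey).round(1),'flap edge',proj(K,T,B+t*ey+.034*ex).round(1))
u,v=proj(K,T,B+.02*ey).astype(int); print(u,v,g[v,u-100:u+60:2].tolist())
u,v=proj(K,T,B+.005*ey).astype(int); print(u,v,g[v,u-100:u+60:2].tolist())
hsv=cv2.cvtColor(im,cv2.COLOR_BGR2HSV); mm=((hsv[...,1]<40)&(hsv[...,2]>195)).astype(np.uint8)
for r in range(0,400,12): print(''.join('#' if x else '.' for x in mm[r,::8]))
E
```

```text
[0.5271 0.0101 0.1778] 0.024127129700707368 [-0.13  0.    1.81  0.    1.33 -0.27]
yaw 98.1835763287642
-0.037 [318.9 237.6] flap edge [360.  237.7]
-0.02 [318.9 218.2] flap edge [360.7 218.2]
0 [318.9 194.4] flap edge [361.6 194.5]
0.02 [318.9 169.7] flap edge [362.5 169.7]
0.037 [319.  147.8] flap edge [363.4 147.9]
318 169 [165, 163, 166, 164, 165, 167, 165, 166, 167, 163, 167, 163, 165, 167, 164, 171, 162, 164, 167, 167, 169, 172, 165, 165, 166, 167, 166, 164, 172, 171, 169, 165, 163, 160, 163, 165, 168, 165, 162, 165, 166, 174, 93, 95, 98, 93, 149, 119, 122, 131, 126, 120, 101, 166, 163, 165, 166, 163, 166, 164, 92, 93, 98, 93, 95, 93, 95, 68, 60, 57, 80, 133, 240, 234, 234, 234, 234, 234, 234, 234]
318 188 [175, 179, 178, 180, 177, 182, 178, 179, 174, 178, 176, 178, 179, 175, 183, 176, 175, 182, 182, 181, 185, 180, 180, 180, 180, 180, 180, 187, 189, 166, 164, 163, 158, 164, 165, 165, 168, 163, 165, 165, 167, 161, 146, 95, 95, 96, 93, 153, 198, 222, 232, 215, 185, 90, 96, 100, 94, 94, 95, 94, 93, 95, 94, 95, 97, 92, 95, 67, 60, 55, 81, 246, 234, 234, 234, 234, 233, 233, 233, 233]
[... 2054 characters left out ...]
....................................................
................................................................................
................................................................................
...................................#............................................
................................................................................
................................................................................
................................................................................
................................................................................
................................................................................
```

The bar is measured at column 317.6 against a prediction of 318.9, so it is aligned within 1 mm. Descending and pinching it.

Call:
apply_moves(
  rows="0 0 -0.3 0 0 0 0.28;0 0 -0.6 0 0 0 0.28;0 0 -0.7 0 0 0 0.28;0 0 -0.7 0 0 0 0.28;0 0 -0.7 0 0 0 0.28",
)

```text
t: 29.32
tool_pos: [0.5274, 0.0101, 0.0943]
tcp_rot: [0.655, 0.756, 0.0, 0.0]
contact_force: [-0.3, 0.5, 1.0]
width: 0.0241
grip_force: 0.0
```

Call:
apply_moves(
  rows="0 0 -0.15 0 0 0 0.28;0 0 -0.3 0 0 0 0.28;0 0 -0.38 0 0 0 0.28;0 0 -0.38 0 0 0 0.28",
)

```text
t: 29.65
tool_pos: [0.5267, 0.0102, 0.0475]
tcp_rot: [0.655, 0.756, -0.0, -0.0]
contact_force: [0.0, 1.2, 0.0]
width: 0.0239
grip_force: 0.0
```

Call:
apply_moves(
  rows="0 0 0 0 0 0 0;0 0 0 0 0 0 0;0 0 0 0 0 0 0;0 0 0 0 0 0 0",
)

```text
t: 29.98
tool_pos: [0.5254, 0.0098, 0.0488]
tcp_rot: [0.654, 0.756, -0.001, -0.001]
contact_force: [-8.2, -0.8, 4.2]
width: 0.0073
grip_force: 58.6
```

Pinched. Lifting the guard along its arc.

Call:
apply_moves(
  rows="0.016 0.002 0.177 0 0 0 0;0.061 0.009 0.348 0 0 0 0;0.136 0.019 0.509 0 0 0 0;0.237 0.034 0.655 0 0 0 0;0.237 0.034 0.655 0 0 0 0",
)

```text
t: 30.4
tool_pos: [0.5549, 0.015, 0.1316]
tcp_rot: [0.654, 0.756, -0.001, -0.001]
contact_force: [-18.0, 1.0, 13.8]
width: 0.0073
grip_force: 60.0
```

Call:
apply_moves(
  rows="0.125 0.018 0.125 0 0 0 0;0.269 0.038 0.227 0 0 0 0;0.429 0.061 0.302 0 0 0 0;0.599 0.085 0.347 0 0 0 0;0.599 0.085 0.347 0 0 0 0",
)

```text
t: 30.82
tool_pos: [0.6311, 0.0271, 0.1731]
tcp_rot: [0.654, 0.756, 0.004, 0.002]
contact_force: [-2.3, 7.9, 11.3]
width: 0.0073
grip_force: 60.7
```

Call:
apply_moves(
  rows="0.1 0.014 0.0125 0 0 0 0;0.2 0.029 0.014 0 0 0 0;0.3 0.043 0.007 0 0 0 0;0.4 0.056 -0.012 0 0 0 0;0.4 0.056 -0.012 0 0 0 0",
)

```text
t: 31.23
tool_pos: [0.6791, 0.0339, 0.1709]
tcp_rot: [0.654, 0.757, 0.004, 0.002]
contact_force: [3.0, 2.0, 5.0]
width: 0.0071
grip_force: 60.1
```

Call:
apply_moves(
  rows="0 0 0 0 0 0 0;0 0 0 0 0 0 0;0 0 0 0 0 0 0",
)

```text
t: 31.48
tool_pos: [0.6775, 0.0314, 0.1701]
tcp_rot: [0.655, 0.756, 0.002, 0.003]
contact_force: [1.9, 0.9, 6.5]
width: 0.007
grip_force: 62.3
```

The guard is at about 1.8 rad. Releasing, rising, and coming down in front of the toggle with the fingers shut.

Call:
apply_moves(
  rows="0 0 0 0 0 0 0.28;0 0 0 0 0 0 0.28;0 0 0.2 0 0 0 0.28;0 0 0.5 0 0 0 0.28;0 0 0.5 0 0 0 0.28",
)

```text
t: 31.9
tool_pos: [0.6777, 0.0306, 0.2337]
tcp_rot: [0.655, 0.756, 0.003, 0.004]
contact_force: [0.6, 0.3, 2.6]
width: 0.024
grip_force: 0.0
```

Call:
apply_moves(
  rows="0 0 0.05 0 0 0 0.28;-0.3 -0.043 0.05 0 0 0 0;-0.6 -0.086 0.05 0 0 0 0;-0.944 -0.136 0.05 0 0 0 0;-0.944 -0.136 0.05 0 0 0 0",
)

```text
t: 32.32
tool_pos: [0.5521, 0.0149, 0.2274]
tcp_rot: [0.655, 0.756, -0.004, -0.005]
contact_force: [0.4, 0.8, -1.2]
width: -0.0001
grip_force: 0.0
```

Call:
apply_moves(
  rows="0 0 -0.3 0 0 0 0;0 0 -0.6 0 0 0 0;0 0 -0.9 0 0 0 0;0 0 -0.9 0 0 0 0",
)

```text
t: 32.65
tool_pos: [0.5549, 0.0153, 0.1155]
tcp_rot: [0.655, 0.756, -0.004, -0.006]
contact_force: [-1.7, 0.2, -1.1]
width: 0.0002
grip_force: 0.0
```

```bash
python3 - <<'E'
from h import *
s=ctrl.sense(); K,T=cam('wrist'); im=viewer.snapshot('wrist'); cv2.imwrite('pics/w14.png',im); print(s['tool_pos'].round(4),s['width'],s['contact_force'].round(1))
b=np.radians(8.1); ex=np.array([np.cos(b),np.sin(b),0]); C=np.array([.6067,.0212,0])
d=np.array(s['tool_pos'])-C; print('box xy of tcp',d@ex, d[1]*ex[0]-d[0]*ex[1])
for n,p in [('tip off',(-.0145,0,.0815)),('pivot',(-.002,0,.052)),('front L',(-.045,.034,.086)),('front R',(-.045,-.034,.086)),('back',(.041,0,.089))]:
    print(n,proj(K,T,C+p[0]*ex+p[1]*np.array([-ex[1],ex[0],0])+np.array([0,0,p[2]])).round(0))
g=cv2.cvtColor(im,cv2.COLOR_BGR2GRAY)
for r in range(140,330,6): print(r,''.join('0123456789'[min(9,int(x)//24)] for x in g[r,240:500:4]))
E
```

```text
[0.5549 0.0153 0.1155] 0.0001855554159988568 [-1.7  0.2 -1.1]
box xy of tcp -0.05206659362909685 0.0014925170544603135
tip off [378. 216.]
pivot [388. 204.]
front L [331. 166.]
front R [330. 267.]
back [468. 221.]
140 55555555555555555554443333333333333333333333333333334778888889889
146 55555555555555555544443333333333333333333333333333333333333789899
152 55555555555555555444443488888888888888888888887777777888855555555
158 55555555555555554444443448888888888888887887887777778888855555555
164 55555554444444444444543444444444488877777777777887553322255555555
170 55555555444444444888843444444444488777777777777886442322255555555
176 55555555444444468888443444444444487877777777778887443322255555555
182 44445555444688888888843444444446677766877787778884423332255555555
188 88888888868898888888844464887774444899997777778884423222455555555
194 88888888888888888888644878888884434411099777788884423333555555555
200 88888888888888888888844888888884444111199877778885433333555555555
206 99998888888888888888744888788877771121099777788885533232555555555
212 999998989988888888844448777777777712219977
[... 653 characters left out ...]

272 89989899899311114441124441111877777777777778888888888845555555555
278 89889899898111111151134111111199999999999999888888888888555555555
284 10599899991111111111131111111119999999401279888888888888885555555
290 11119899411111111111111111111111899921111111108888888888888955555
296 11111111111111111111111111111111111111111111111109888888888888555
302 11111111111111111111111111111111111111111111111111109888888888985
308 11111111111111111111111111111111111111111111111111111109888888888
314 11111111111111111111111111111111111111111111111111111111108888888
320 11111111111111111111121111111111111111111111111111111111111108988
326 11111111111111111111121111111111111111111111111111111111111111108
```

The toggle is the dark blob around (386,206), as predicted, still leaning to the front. Lowering to the push height.

Call:
apply_moves(
  rows="0 0 -0.2 0 0 0 0;0 0 -0.4 0 0 0 0;0 0 -0.55 0 0 0 0;0 0 -0.67 0 0 0 0;0 0 -0.67 0 0 0 0",
)

```text
t: 33.12
tool_pos: [0.5608, 0.0149, 0.0429]
tcp_rot: [0.655, 0.756, -0.001, -0.001]
contact_force: [-0.7, -0.1, -1.0]
width: 0.0001
grip_force: 0.0
```

Call:
apply_moves(
  rows="0 0 0 0 0 0 0;0 0 0 0 0 0 0;0 0 0 0 0 0 0",
)

```text
t: 33.37
tool_pos: [0.5636, 0.0146, 0.0463]
tcp_rot: [0.655, 0.756, 0.001, 0.001]
contact_force: [-0.1, 0.4, -0.2]
width: -0.0002
grip_force: 0.0
```

Call:
apply_moves(
  rows="0.06 0.008 -0.02 0 0 0 0;0.12 0.016 -0.02 0 0 0 0;0.18 0.025 -0.02 0 0 0 0;0.22 0.031 -0.02 0 0 0 0;0.22 0.031 -0.02 0 0 0 0",
)

```text
t: 33.78
tool_pos: [0.5898, 0.0187, 0.0419]
tcp_rot: [0.655, 0.756, 0.0, 0.001]
contact_force: [-0.0, 0.3, -0.2]
width: 0.0001
grip_force: 0.0
```

Call:
apply_moves(
  rows="0.02 0.003 0 0 0 0 0;0.04 0.006 0 0 0 0 0;0.04 0.006 0 0 0 0 0;0.04 0.006 0 0 0 0 0",
)

```text
t: 34.12
tool_pos: [0.5929, 0.0193, 0.0412]
tcp_rot: [0.655, 0.756, -0.0, -0.0]
contact_force: [0.4, -0.2, -0.1]
width: -0.0001
grip_force: 0.0
```

```bash
cat > tg.py <<'E'
from h import *
s=ctrl.sense(); K,T=cam('wrist'); im=viewer.snapshot('wrist'); print(s['tool_pos'].round(4),s['contact_force'].round(1))
b=np.radians(8.1); ex=np.array([np.cos(b),np.sin(b),0]); C=np.array([.6067,.0212,0])
d=np.array(s['tool_pos'])-C; print('box xy of tcp',d@ex, d[1]*ex[0]-d[0]*ex[1])
for n,p in [('tip off',(-.0145,0,.0815)),('tip on',(.0105,0,.0815)),('pivot',(-.002,0,.052))]:
    print(n,proj(K,T,C+p[0]*ex+[0,0,p[2]]).round(0))
g=cv2.cvtColor(im,cv2.COLOR_BGR2GRAY)
for r in range(150,310,6): print(r,''.join('0123456789'[min(9,int(x)//24)] for x in g[r,240:500:4]))
E
python3 tg.py
```

```text
[0.5929 0.0193 0.0412] [ 0.4 -0.2 -0.1]
box xy of tcp -0.013905532257545775 8.029297575271976e-05
tip off [318. 268.]
tip on [375. 268.]
pivot [342. 241.]
150 66666653333333333333333333333333333333333333338999999999999999999
156 66666333333333333333333333333333333333333333333333499999999999999
162 66433333333333333333333333333333333333333333333333333389999999999
168 53333333333333333333333333333333333444455666677888888555499999999
174 55555555444445555544444444788888888888888888888888888555555555999
180 55555555444444555544444444448888888888888888888888884555565555555
186 55555555444444454544444444444888888888888888888888885666655556655
192 55555555544444444444444444444444444444444444433333335555666666555
198 55554555444444444444444444444444444444444484433333336566655566666
204 65555554444444444444444444444444444444444444433333336665556665556
210 65555454444444444444444444444444444444444444433333335666665555565
216 55555444444444444444444445544444444444444444433333335665566665555
222 55555444444444444444455555555544444444444474433333336656665566666
228 9999944444544444444455551111555
[... 244 characters left out ...]

252 99999744444441114441144421111111188888888844533333365555655555556
258 99999954444411114441144441111111188888888844433333355555555555555
264 99999944448622224441134442222111188888888444433333355555556555555
270 99999964488711114441124441111111188888888844333333355555555565566
276 99999978888111111551245311111136888888888744333333356555555555655
282 99999968881111111111231111111118477888447444333333355665555555555
288 11119964511111111112211111111112444441111111133333666556655556555
294 11112111111111111112211111111111111111111111111133566665566555565
300 11111111111111111112211111111111111111111111111111166566655655555
306 11111111111111111112111111111111111111111111111111111165666555655
```

The toggle tip is about three quarters of the way over: its right edge is at column 370, and full on would be about 385. Pushing a little more.

Call:
apply_moves(
  rows="0.015 0.002 0 0 0 0 0;0.03 0.004 0 0 0 0 0;0.042 0.006 0 0 0 0 0;0.042 0.006 0 0 0 0 0;0.042 0.006 0 0 0 0 0",
)

```text
t: 34.58
tool_pos: [0.5982, 0.02, 0.0415]
tcp_rot: [0.655, 0.756, 0.0, 0.0]
contact_force: [-0.6, -0.9, 0.2]
width: -0.0002
grip_force: 0.2
```

```bash
python3 tg.py | sed -n '1,5p;19,26p'
```

```text
[0.5982 0.02   0.0415] [-0.6 -0.9  0.2]
box xy of tcp -0.008564018822312927 4.75939543263255e-05
tip off [305. 268.]
tip on [362. 268.]
pivot [332. 241.]
228 99944444444444454455511111554444444444444433333355556666655666665
234 99944444444444444555511111114444444446644433333355555666666655656
240 99944444444444444442144411111144888888844433333355555556666666666
246 99944444444444444442144411111111888888884433333355555555566666666
252 99944544444441114441144421111111988888844433333355555555555566666
258 99945544444411114441144441111111888888844433333355555555555555566
264 99974445446622224441134442222111888888844433333355555555555555555
270 99994448868711114441124441111111888888844433333355555555555555555
```

Call:
apply_moves(
  rows="0.012 0.002 0 0 0 0 0;0.022 0.003 0 0 0 0 0;0.022 0.003 0 0 0 0 0;0.022 0.003 0 0 0 0 0",
)

```text
t: 34.97
tool_pos: [0.5986, 0.0201, 0.0414]
tcp_rot: [0.655, 0.756, -0.002, -0.002]
contact_force: [-8.6, -1.9, 6.6]
width: -0.0001
grip_force: 5.4
```

```bash
python3 tg.py | sed -n '1,5p;19,26p'
```

```text
[0.5986 0.0201 0.0414] [-8.6 -1.9  6.6]
box xy of tcp -0.008167500749324442 5.4311861463690776e-05
tip off [304. 268.]
tip on [361. 268.]
pivot [331. 241.]
228 99644444444444454455511111554444444444444433333355566666656666655
234 99944444454444444555511111115444444446444433333355555666666556656
240 99944444444444444442144411111144886888844433333355555556666666666
246 99544444444444444442144411111111888888874433333355555555566666656
252 99945544444441114441144421111111888888844433333355555555555666666
258 99945554444411114441144441111111888888844433333355555555555555666
264 99944444444422224441134442222111888888844433333455555555555555556
270 99974448664711114441124441111111888888844433333555555555555555555
```

Hard stop at 8.6 N, so the toggle is on. Backing off, rising, and going back to the guard bar.

Call:
apply_moves(
  rows="-0.15 -0.02 0 0 0 0 0;-0.25 -0.035 0 0 0 0 0;-0.25 -0.035 0.3 0 0 0 0;-0.25 -0.035 0.6 0 0 0 0;-0.25 -0.035 0.8 0 0 0 0",
)

```text
t: 35.43
tool_pos: [0.5719, 0.016, 0.1407]
tcp_rot: [0.655, 0.756, 0.001, 0.001]
contact_force: [1.4, -0.1, 0.1]
width: 0.0001
grip_force: 0.0
```

Call:
apply_moves(
  rows="0 0 0.3 0 0 0 0;0 0 0.6 0 0 0 0.28;0 0 0.79 0 0 0 0.28;0 0 0.79 0 0 0 0.28",
)

```text
t: 35.77
tool_pos: [0.5746, 0.0159, 0.24]
tcp_rot: [0.655, 0.756, 0.004, 0.005]
contact_force: [0.6, -0.1, 0.6]
width: 0.024
grip_force: 0.0
```

Call:
apply_moves(
  rows="0.3 0.04 0 0 0 0 0.28;0.6 0.08 0 0 0 0 0.28;0.87 0.125 0 0 0 0 0.28;0.87 0.125 0 0 0 0 0.28;0.87 0.125 0 0 0 0 0.28",
)

```text
t: 36.18
tool_pos: [0.6755, 0.0314, 0.2294]
tcp_rot: [0.655, 0.756, -0.001, -0.001]
contact_force: [0.3, -0.5, -0.7]
width: 0.0241
grip_force: 0.0
```

```bash
python3 - <<'E'
from h import *
s=ctrl.sense(); K,T=cam('wrist'); im=viewer.snapshot('wrist'); print(s['tool_pos'].round(4),s['width'])
b=np.radians(8.1); ex=np.array([np.cos(b),np.sin(b),0]); H=np.array([.6067,.0212,.089])+.041*ex
for th in (1.6,1.8,1.95):
  B=H-.122*np.cos(th)*ex+[0,0,.122*np.sin(th)+.005]; print(th,B.round(4),proj(K,T,B).round(0))
g=cv2.cvtColor(im,cv2.COLOR_BGR2GRAY)
for r in range(120,330,7): print(r,''.join('0123456789'[min(9,int(x)//24)] for x in g[r,210:440:4]))
E
```

```text
[0.6755 0.0314 0.2294] 0.02414982950477749
1.6 [0.6508 0.0275 0.2159] [277. 225.]
1.8 [0.6747 0.0309 0.2128] [318. 224.]
1.95 [0.692  0.0333 0.2073] [346. 221.]
120 4444444444444444544444444444447777777777543333333464433888
127 4433322222222222222222444444444777777777774333333355433889
134 4444444444444444444444344444577777777777777733333346443899
141 4444444444444444444444445577777777777777777777333335644399
148 7444444444444444443444444467777777777777777777787333566439
155 7774444444444444433444444445557777777777777777777787346665
162 7666677776434354766344445445557777777777777878887777777466
169 7666666677111167766344445545557777777777777777887778777777
176 7666666667502166666344445545557777777777778787787887777777
183 7777776666666666666344444545557777777777787888877787777777
190 7777777777777777666754444545557777776777777777877787777777
197 7744444444444444434445444545557777787777777877777877777777
204 8222222322222222222244444545556777777787777787777877777778
211 7777777777777777777754444555555777777777777778778777777777
218 78888888888787787877744445555557777777777777777787777
[... 250 characters left out ...]
7777877
253 8777888778877011333114877948997777113331112777777777878778
260 8778888778772111333114877777997777100333111777777777778878
267 8777787777771113333112777777877777011333211178777777777788
274 8777787778811113331102777877778777001233311117777777787787
281 8777777761111111141016777877777877111311111111187777777888
288 1177777811111111111118878877787778511111111111113777851111
295 1100111111111111111108777778788787811111111111111111011111
302 1111111111111111111107878787778778801111111111111111111111
309 1111111111111111111168788777777787711111111111111111111111
316 1111111111111111111187788787877777751111111111111111111111
323 1111111111111111114177777877787777771111111111111111111111
```

The bar is at column 322, matching 1.8 rad, and sits between the fingers. Pinching and lowering it back along the arc.

Call:
apply_moves(
  rows="0.01 0 -0.2 0 0 0 0.28;0.01 0 -0.4 0 0 0 0.28;0.01 0 -0.55 0 0 0 0.28;0.01 0 -0.55 0 0 0 0.28;0.01 0 -0.55 0 0 0 0.28",
)

```text
t: 36.65
tool_pos: [0.6748, 0.0311, 0.1659]
tcp_rot: [0.655, 0.756, -0.001, -0.001]
contact_force: [0.7, -0.3, -0.5]
width: 0.024
grip_force: 0.0
```

Call:
apply_moves(
  rows="0 0 0 0 0 0 0;0 0 0 0 0 0 0;0 0 0 0 0 0 0;0 0 0 0 0 0 0",
)

```text
t: 36.98
tool_pos: [0.6774, 0.0311, 0.1687]
tcp_rot: [0.655, 0.756, 0.001, 0.001]
contact_force: [0.0, 0.3, 4.5]
width: 0.0074
grip_force: 59.1
```

Call:
apply_moves(
  rows="-0.199 -0.028 0.026 0 0 0 0;-0.399 -0.057 0.012 0 0 0 0;-0.569 -0.081 -0.033 0 0 0 0;-0.729 -0.104 -0.108 0 0 0 0;-0.729 -0.104 -0.108 0 0 0 0",
)

```text
t: 37.4
tool_pos: [0.5868, 0.0163, 0.1553]
tcp_rot: [0.655, 0.756, -0.002, 0.001]
contact_force: [-6.5, -8.0, 10.6]
width: 0.007
grip_force: 64.2
```

Call:
apply_moves(
  rows="-0.144 -0.021 -0.102 0 0 0 0;-0.269 -0.038 -0.227 0 0 0 0;-0.37 -0.053 -0.372 0 0 0 0;-0.445 -0.063 -0.533 0 0 0 0;-0.445 -0.063 -0.533 0 0 0 0",
)

```text
t: 37.82
tool_pos: [0.5325, 0.0077, 0.0868]
tcp_rot: [0.655, 0.756, -0.003, 0.001]
contact_force: [-2.8, -12.7, -1.5]
width: 0.0075
grip_force: 67.6
```

Call:
apply_moves(
  rows="-0.025 -0.003 -0.09 0 0 0 0;-0.045 -0.006 -0.172 0 0 0 0;-0.055 -0.008 -0.26 0 0 0 0;-0.061 -0.009 -0.348 0 0 0 0;-0.061 -0.009 -0.348 0 0 0 0",
)

```text
t: 38.23
tool_pos: [0.5255, 0.0085, 0.0463]
tcp_rot: [0.655, 0.756, -0.002, -0.001]
contact_force: [-5.0, -13.8, -2.1]
width: 0.0072
grip_force: 66.7
```

Call:
apply_moves(
  rows="0 0 -0.02 0 0 0 0;0 0 -0.04 0 0 0 0;0 0 -0.04 0 0 0 0",
)

```text
t: 38.48
tool_pos: [0.5255, 0.0092, 0.0453]
tcp_rot: [0.654, 0.756, -0.003, -0.002]
contact_force: [-20.6, -4.2, 27.0]
width: 0.0073
grip_force: 71.7
```

```bash
python3 - <<'E'
from h import *
s=ctrl.sense(); print(s['tool_pos'].round(4),s['contact_force'].round(1))
E
```

```text
[0.5255 0.0092 0.0453] [-20.6  -4.2  27. ]
```

A 27 N reaction means the guard is on its stop. Releasing and checking.

Call:
apply_moves(
  rows="0 0 0.03 0 0 0 0.28;0 0 0.03 0 0 0 0.28;0 0 0.03 0 0 0 0.28;0 0 0.03 0 0 0 0.28;0 0 0.2 0 0 0 0.28",
)

```text
t: 38.9
tool_pos: [0.5248, 0.0106, 0.063]
tcp_rot: [0.655, 0.756, -0.002, -0.003]
contact_force: [0.1, 0.1, -0.3]
width: 0.024
grip_force: 0.0
```

Call:
apply_moves(
  rows="0 0 0.3 0 0 0 0.28;0 0 0.6 0 0 0 0.28;0 0 0.9 0 0 0 0.28;0 0 0.9 0 0 0 0.28;0 0 0.9 0 0 0 0.28",
)

```text
t: 39.32
tool_pos: [0.5303, 0.0099, 0.1776]
tcp_rot: [0.655, 0.756, 0.002, 0.002]
contact_force: [-0.2, -0.2, -1.5]
width: 0.0236
grip_force: 0.0
```

Call:
apply_moves(
  rows="0 0 0 0 0 0 0.28;0 0 0 0 0 0 0.28;0 0 0 0 0 0 0.28",
)

```text
t: 39.57
tool_pos: [0.5268, 0.0103, 0.1727]
tcp_rot: [0.655, 0.756, -0.001, -0.002]
contact_force: [0.9, -0.5, -0.8]
width: 0.0239
grip_force: 0.0
```

```bash
python3 - <<'E'
from h import *
s=ctrl.sense(); K,T=cam('wrist'); im=viewer.snapshot('wrist'); print(s['tool_pos'].round(4),s['width'],s['contact_force'].round(1))
b=np.radians(8.1); ex=np.array([np.cos(b),np.sin(b),0]); ey=np.array([-ex[1],ex[0],0]); H=np.array([.6067,.0212,.089])+.041*ex
for th in (0,.08,.2):
  q=lambda r,t:proj(K,T,H-r*np.cos(th)*ex+[0,0,r*np.sin(th)]+t*ey).round(1)
  print(th,'bar',q(.122,0),'flap edge',q(.088,0),'bar ends',q(.122,.032),q(.122,-.032))
g=cv2.cvtColor(im,cv2.COLOR_BGR2GRAY)
for r in (180,188,196,204,212): print(r,g[r,296:372:2].tolist())
print('top box area')
K,T=cam('top'); t=viewer.snapshot('top'); g=cv2.cvtColor(t,cv2.COLOR_BGR2GRAY)
c,sn=np.cos(np.radians(-2)),np.sin(np.radians(-2))
for x,y in [(.1,.08),(.1,-.08),(-.1,.08),(-.1,-.08)]: print('tray corner pred',proj(K,T,(.5637+c*x-sn*y,.2571+sn*x+c*y,.102)).round(1))
for r in range(160,240,3): print(r,''.join('0123456789'[min(9,int(x)//24)] for x in g[r,232:300]))
E
```

```text
[0.5268 0.0103 0.1727] 0.02391630002593189 [ 0.9 -0.5 -0.8]
0 bar [319.1 194.4] flap edge [361.9 194.5] bar ends [319.2 154.2] [319.1 231.9]
0.08 bar [319.6 197.7] flap edge [363.3 196.9] bar ends [319.6 156.2] [319.5 236.5]
0.2 bar [322.3 203.1] flap edge [367.  200.6] bar ends [322.5 159.3] [322.1 243.9]
180 [165, 163, 168, 89, 94, 96, 95, 96, 106, 121, 126, 130, 124, 114, 122, 161, 165, 170, 162, 166, 164, 89, 93, 97, 92, 95, 94, 95, 94, 58, 59, 63, 78, 240, 233, 233, 233, 233]
188 [165, 165, 163, 169, 95, 93, 95, 94, 130, 156, 119, 123, 114, 204, 124, 92, 96, 97, 94, 93, 96, 93, 95, 94, 95, 93, 95, 92, 96, 59, 58, 63, 79, 239, 233, 233, 233, 233]
196 [179, 182, 161, 164, 167, 165, 168, 166, 125, 186, 211, 233, 223, 202, 153, 167, 173, 163, 165, 165, 163, 165, 93, 93, 94, 97, 93, 93, 94, 58, 61, 63, 78, 239, 232, 233, 233, 233]
204 [181, 177, 177, 186, 178, 179, 181, 181, 161, 181, 206, 231, 226, 206, 154, 169, 164, 166, 165, 165, 164, 172, 161, 165, 166, 167, 169, 127, 96, 60, 60, 63, 78, 240, 234, 234, 234, 233]
212 [182, 177, 179, 180, 179, 181, 179, 186, 187, 173, 203, 227, 22
[... 1532 characters left out ...]
5554345555555555555555555554544456666666666
214 55554345555555555555555555553223555555555555555555555544456666666666
217 56553355555555555555555543322234555555555555555555555544456666666665
220 55553355555555555555555543333455555555555555555555555433456665666666
223 66653355555555555555555555555555555555555555555555555433566665565665
226 56553455555555555555555555555555555555555555555555555422565565565555
229 66654334334444444444444444444555555555555555555555555422566666556556
232 66664333333333333333333333333333333333333333333333333345666655656565
235 66666666666665666666565665555555555554333333333333345566666665555665
238 66666666666666666666555655555555555555556665666656666666666666666665
```

```bash
python3 - <<'E'
from h import *
TC=np.array(viewer.camera_params('wrist')['T_tool_cam']); K,T=cam('wrist'); s=ctrl.sense(); print(s['tool_pos'].round(4))
im=viewer.snapshot('wrist'); old=cv2.imread('pics/w13.png')
W=np.eye(4); W[:3,:3]=R.from_quat([.655,.756,0,0]).as_matrix(); W[:3,3]=[.5271,.0101,.1778]; T0=W@TC
b=np.radians(8.1); ex=np.array([np.cos(b),np.sin(b),0]); ey=np.array([-ex[1],ex[0],0]); H=np.array([.6067,.0212,.089])+.041*ex
for n,i,t in (('old',old,T0),('now',im,T)):
    g=cv2.cvtColor(i,cv2.COLOR_BGR2GRAY)
    for th in (0,.08): print(n,th,[proj(K,t,H-.105*np.cos(th)*ex+[0,0,.105*np.sin(th)]-.032*ey).round(1), proj(K,t,H-.088*np.cos(th)*ex+[0,0,.088*np.sin(th)]+.034*ey).round(1)])
    print(g[210:252,340].tolist()); print(g[136:176,380].tolist())
E
```

```text
[0.5272 0.0102 0.1732]
old 0 [array([338.7, 229.4]), array([361.9, 150.4])]
old 0.08 [array([339.7, 233.1]), array([363.4, 151.7])]
[179, 179, 180, 180, 181, 182, 180, 183, 183, 184, 186, 189, 166, 113, 132, 162, 185, 206, 224, 234, 233, 228, 218, 207, 187, 174, 182, 182, 183, 183, 184, 183, 184, 184, 185, 183, 183, 183, 183, 182, 181, 181]
[66, 65, 152, 228, 235, 234, 234, 234, 233, 234, 234, 234, 234, 233, 233, 233, 233, 233, 234, 234, 234, 234, 233, 233, 233, 233, 233, 234, 234, 234, 234, 234, 234, 234, 233, 232, 232, 232, 233, 234]
now 0 [array([339.2, 231.6]), array([362.8, 151.4])]
now 0.08 [array([340.2, 235.5]), array([364.3, 152.8])]
[172, 182, 181, 179, 180, 178, 180, 179, 180, 181, 181, 181, 182, 184, 168, 125, 126, 158, 179, 200, 221, 232, 233, 229, 221, 212, 192, 177, 182, 183, 182, 181, 181, 181, 183, 184, 182, 183, 183, 184, 184, 184]
[67, 65, 68, 182, 240, 234, 234, 234, 233, 233, 234, 234, 234, 234, 233, 233, 233, 233, 232, 233, 233, 234, 233, 233, 233, 234, 233, 233, 234, 234, 234, 234, 234, 234, 234, 233, 233, 232, 232, 233]
```

The guard arm is at row 231.7; the shut prediction is 231.6, so it is fully closed. Handing in.

```bash
python3 -c "
from h import *
print(ctrl.close_job())"
```

```text
the job is handed in; nothing more can be done
None
```

I handed the job in at about 40 s of robot time: the three steel pots are upright in the lower tray, the upper tray is seated, the switch is on and the guard is shut. My camera and force readings agreed with each step, but the hand-in returned no verdict.

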